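Set the wax pan to warm under the extraction hood

ROBOT

A 6-joint arm with a two-finger parallel gripper is mounted at the origin on a cart in front of the work surface, level with it; the furniture and walls round the work are solid. World frame = base frame: x ahead of the robot, y to its left, z up, the work surface at z = 0. Lengths are in m, angles in rad, forces in N, time in s.
With the tool pointing down it reaches from about 0.3 to 0.875 m from the base axis. Payload 6.4 kg.
Tool frame: the origin (TCP) lies at the centre of the arm's flange, where the gripper is bolted on; the fingertips stand 173 mm ahead of it and the grasp point (between the pads) lies ctrl.grip_point_offset ahead of it (ctrl.grip_point_offset is the distance from the TCP to the grasp point, in m); z points along the fingers, y is the direction in which the jaws open and shut (so a half turn about z gives the same grasp; the last joint's range is limited). The gripper opens to 85 mm and grips with 20 to 120 N. Pads are 22 mm wide; open, the fingers measure 114 mm over their backs; the gripper's body (76 mm by 85 mm) begins 54 mm behind the grasp point. The pads swing forward as they close: fully open they stand 13 mm farther back than shut.
Start: joints at [-1.349, 0.181, 1.607, -0, 1.354, -0.206], TCP at [0.239, -0.523, 0.405] pointing down, gripper open.
Joint ranges: [-2.99, 2.99], [-0.89, 2.07], [0.3, 2.58], [-1.14, 4.28], [0, 2.63], [-3.12, 3.12]. Speed limits (rad/s): [2.57, 2.57, 3.01, 3.14, 3.14, 3.14].

INTERFACE

Orientations are given as a unit quaternion [w, x, y, z].
In Python, from bench import ctrl, cams, boxes_of, landmark_of gives the robot as it stands.
- The arm moves only by the shell command python3 -m handwheel 'ROWS'. ROWS is JSON, a list of rows, each an object with "offset": the shift along the tool's x, y, z in m, a list of three; "spin": the turn about the tool's z in degrees; "grip": the opening, from 0 (shut) to 1 (fully open). A call has 1 to 20 rows; each row is the pose to reach, as a shift and turn from the pose commanded when the call began, along the tool's axes at that moment; what a row does not reach only later rows make up. A row lasts 1/8 s, in which the tool goes at most 62.5 mm and 10.7 degrees, less where a joint would pass 70% of its speed; a pose out of reach is approached as far as the arm can. A call with a gripper value outside its range is refused whole. The fingers move at their own pace and stop on an object; the grip force is fixed at half the most. Time passes only in rows, so rows that repeat a pose let the fingers close. It gives the time, the measured TCP pose, the force and the opening at its end, in the units of the state.
- ctrl.get_obs(): the state, without advancing time (a new reading comes with each control period).
- cams.camera(name): name is "scene" or "side" or "wrist"; returns a dict with "color" (400x640x3 uint8, red, green, blue), "camera_matrix" (3x3 intrinsics, pixels), "view" (4x4, takes a point from world to camera coordinates); the wrist camera has in their place "tool_from_camera" (4x4, takes a point from camera to tool coordinates, whose origin is the TCP and whose axes are the flange's). Camera axes: x right, y up, looking along -z (the intrinsics and any distortion apply to the point x, -y, -z); pixel columns grow to the right and rows downward; lengths in m; the calibration is good to about 2 mm. A picture is of the moment at which its call begins: read the wrist's pose just before it. There is no depth.
- ctrl.hand_in(): hands the job in, once; it reports no verdict.
Trained networks look in a picture, given as the dict that the camera call returned (one of the last four; its "shot" number tells which), for a name from the list of things; names that differ only in an ending like _2 or _b are one class to them, and where a whole thing is asked for, a point or a joint stands for the part that bears it (a point fixed in the world has none). Each returns a list of dicts, best first, with "confidence" (0 to 1); they miss things now and then, are a little off and sometimes report something else, mostly with a low value. They report only what shows in the picture. A call takes as long as a camera call. They do not tell look-alikes from the thing itself.
- boxes_of(picture, thing): "uv" ([column, row] in pixels, amid what is visible of it).
- landmark_of(picture, thing): "uv" ([column, row] in pixels: a listed point, or the origin of a listed thing).
The state is a dict: "time_s": time; "q": joint angles; "dq": joint speeds; "joint_efforts": joint torques, N m; "eef_pos": TCP position; "eef_rot": TCP orientation; "wrist_force": force on the tool from outside, world axes, zero at the start; "torque": the same for the moment, N m; "opening": opening from 0.0 (shut) to 1.0 (fully open).
Only numpy, scipy, OpenCV 4.12 (cv2) and the standard library are available. Lean on these libraries where they do the work, as an engineer would, in place of code of your own. Each camera call takes 0.05 s, during which the arm holds its last target.

TASK

Get the wax warming: put the lid on the wax pan, then slide the covered pan along the glass from the white ring until it stands inside the red heating ring under the extraction hood, keeping it level and never lifting it. Then push the safety knob down, turn it clockwise as far as it goes to switch the heat on and let it spring back up, and last wind the red timer dial about a quarter turn clockwise from its stop. Do not bump the hood or disturb the stone model, the plaster spatula or the dropper bottle.

Things in the scene. Friction and masses are not known exactly. Their poses are not given: they have to be found in the camera images.
- hob: Low warming hob, 240 mm deep (its x) x 340 mm wide (its y) x 50 mm high; fixed. Origin on the bench under its middle; its +x points away from the robot when its yaw is 0. Flat top at 50 mm: black glass with two printed rings side by side, and in front of it (hob -x) a grey control strip with one knob.
- heat_ring (a point): Centre of the red heating ring at the left of the hob's glass, on the surface (50 mm over the bench). The red line's inside diameter is 116 mm; the pan's foot (92 mm) must stand inside it. Flat print, nothing to catch on.
- rest_ring (a point): Centre of the white resting ring at the right of the hob's glass, on the surface; same size, 200 mm to the right of the red ring (hob -y). The pan starts in it. The glass between the rings is flat and free.
- hood_rim (a point): Centre of the lower rim of the fume extraction arm's clear dome, straight above the red ring: rim 230 mm across, 205 mm over the bench (155 mm over the glass). Fixed, solid. An upright gripper on the pan's handle would strike it: lean the gripper outward along the handle, about 40 degrees from vertical.
- hood: The whole extraction arm. Origin at its bench flange (64 mm wide) behind the hob: a 40 mm tube rises from it to 325 mm, then leads 130 mm toward the robot (hob -x) and down to the 60 mm high dome.
- pan_center (a point): Centre of the steel wax pan on its axis, 29 mm over its underside (79 mm over the bench when it stands on the glass). Foot 92 mm, rim 110 mm across, 58 mm high, inside 104 mm wide at the rim, set wax in the lowest 26 mm; about 0.45 kg. z up; the handle points along its own -x.
- pan_handle (a point): Grip point of the pan's black stub handle: 104 mm from the pan's axis along the pan's -x, mid-height of the bar (44 mm over the pan's underside, 94 mm over the bench). A level bar 18 mm wide, 14 mm high, from 60 to 126 mm from the axis; it starts pointing to the right and a little to the front. x points along the handle toward the pan, y across it.
- lid_knob (a point): Centre of the grip of the lid's black knob (22 mm diameter, 18 mm high). Lid: steel disc 112 mm across, 0.13 kg, with a 93 mm wide, 5 mm deep lip below that drops inside the pan's rim (about 5 mm play). This point is 27.5 mm over the lip's underside (so over the bench at the start), and 51.5 mm over pan_center when seated. The lid starts left or right of the hob.
- knob_grip (a point): Middle of the black safety knob's fluted round grip on the hob's grey front strip, in front of the white ring; 80.5 mm over the bench with the knob up. Grip 36 mm diameter, top 14 mm over this point, on a 46 mm wide skirt whose top is 14 mm below it. Its x axis points to the white line; at the start that is to the back (hob +x), at the open circle (off).
- knob_press (a joint): How far the safety knob is pushed down, m: 0 up, 0.007 at the bottom. A spring pushes back with 4 N (up) to 9 N (down). Left up, the knob is locked in the off position; pushed down 5.5 mm or more it turns freely.
- knob_turn (a joint): Turn of the safety knob, rad, clockwise seen from above: 0 = off, 1.4 = on, at its stop (white line to the right). The lock blocks it at about 0.03; turn past 0.9 before letting it rise. It stays where it is left.
- timer_dial_grip (a point): Middle of the red dial of the round white kitchen timer, on its axis, 31.5 mm over the bench. Dial 44 mm diameter, 13 mm high (25 to 38 mm over the bench); white body below it 63 mm diameter, 25 mm high, held on the bench by its suction foot, to the right or the left of the hob.
- timer_dial (a joint): Angle of the timer's dial, rad, counter-clockwise seen from above. At the start it is at its stop, run out (about 5.15). Turning it clockwise (value falls) winds it; a quarter turn brings it to about 3.6. Turns easily (under 0.1 N m) and stays.
- blue_model: Light blue stone dental model, 64 x 76 x 26 mm, on the bench left in front of the hob; bystander, origin under its middle.
- plaster_spatula: Plaster spatula with wooden handle, 215 mm long (its y), 17 mm high, on the bench right in front of the hob; bystander, origin under its middle.
- dropper: Small brown dropper bottle with a white tip, 30 mm wide, 85 mm high, on the bench to the left; bystander, origin under its middle.
Not all that is in view belongs to the job. What is shaped like the part that bears timer_dial_grip but black or purple is not meant.

How it is judged:
By the outcome, as a careful person would: the job done as asked, in the order asked, and still so for the second after the job is handed in, with the robot touching nothing.
It also fails if it takes over 72 s, if anything falls off the work surface, if the arm or the gripper's body presses on something with over 40 N, if the wrist force passes 120 N, or if a joint passes its speed limit or range.

## Working session

There is one attempt and no reset: what is moved stays moved. The work goes in short steps, Python scripts to look and compute and a shell command to move; the robot and the scene stay as the last step left them, time stands still between calls to the robot, and variables do not carry over. Pictures are saved under pics/ and viewed, and the job is handed in when it is done.

```bash
ls; mkdir -p pics
python3 - <<'E'
from bench import ctrl,cams,boxes_of,landmark_of
import cv2
o=ctrl.get_obs();print(o, ctrl.grip_point_offset)
for n in ["scene","side","wrist"]:
    p=cams.camera(n);cv2.imwrite(f"pics/{n}0.png",cv2.cvtColor(p["color"],cv2.COLOR_RGB2BGR))
    print(n,p["camera_matrix"].tolist(),{k:v for k,v in p.items() if k not in("color","camera_matrix")})
E
```

```text
pics
{'time_s': 0.0, 'q': array([-1.34929617e+00,  1.81527765e-01,  1.60800857e+00,  6.56577122e-06,
        1.35382446e+00, -2.06315521e-01]), 'dq': array([ 0.00024863,  0.00118803, -0.00014888, -0.00061011,  0.00106139,
        0.00024491]), 'joint_efforts': array([-5.64927382e-05, -4.44870007e+01, -3.51338804e+01, -3.59056066e-04,
        8.95267760e-03, -1.18990121e-05]), 'eef_pos': array([ 0.238509  , -0.52291539,  0.40379109]), 'eef_rot': array([-8.84066772e-04,  9.77208590e-01,  2.12279507e-01, -3.50686223e-06]), 'wrist_force': array([ 0.00440303, -0.28683043,  0.09380608]), 'torque': array([-0.02196984, -0.0421797 , -0.0234358 ]), 'opening': 1.0008269025851195} 0.1547
scene [[403.54247245216186, 0.0, 317.3702452483925], [0.0, 403.54247245216186, 200.68354672946566], [0.0, 0.0, 1.0]] {'view': array([[-0.69497231, -0.7189783 ,  0.00914837,  0.38657502],
       [ 0.52164578, -0.49539031,  0.69460357, -0.37036659],
       [-0.49487288,  0.48750246,  0.71933455, -1.24023766],
       [ 0.        ,  0.        ,  0.        ,  1.        ]]), 'shot': 1}
side [[372.87707665411614, 0.0, 
[... 233 characters left out ...]
1,
        -1.56238070e-01],
       [-3.45688291e-02, -8.65917569e-01,  4.98990741e-01,
        -1.27243352e+00],
       [ 0.00000000e+00,  0.00000000e+00,  0.00000000e+00,
         1.00000000e+00]]), 'shot': 2}
wrist [[291.4993737823259, 0.0, 320.5856398010498], [0.0, 291.4993737823259, 195.17652203480316], [0.0, 0.0, 1.0]] {'tool_from_camera': array([[-1.59092039e-04,  9.64064145e-01,  2.65669531e-01,
         6.80431705e-02],
       [ 9.99999744e-01, -3.18593377e-05,  7.14445662e-04,
        -1.08379128e-03],
       [ 6.97235501e-04,  2.65669576e-01, -9.64063893e-01,
         3.12569097e-02],
       [ 0.00000000e+00,  0.00000000e+00,  0.00000000e+00,
         1.00000000e+00]]), 'shot': 3}
```

View pics/scene0.png

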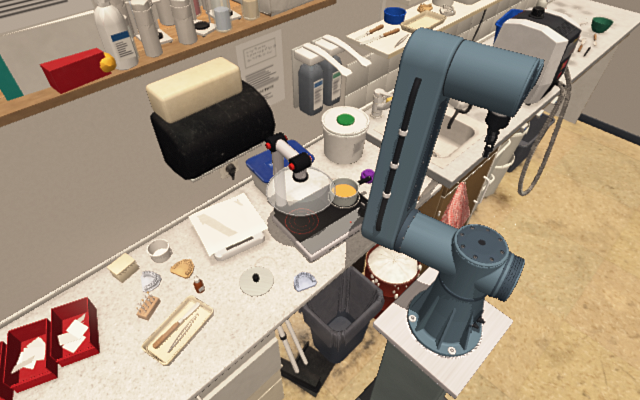

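View pics/side0.png

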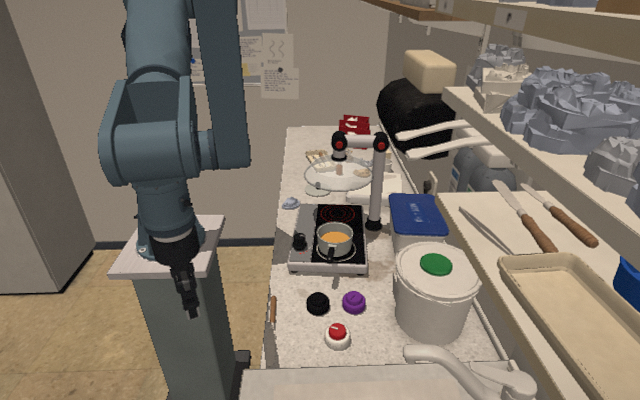

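View pics/wrist0.png

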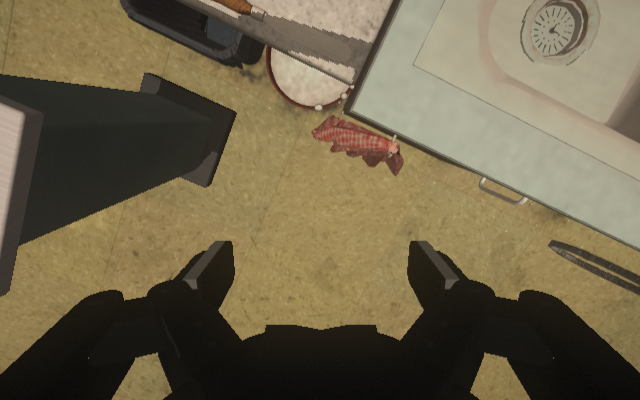

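The scene image shows the lid left of the hob at (256,280), with the dropper at (199,285) and the blue model at (305,281). The side image shows the pan at (334,238), the safety knob at (299,241), the red timer at (338,332) with black and purple look-alikes nearby, and the spatula at (273,308).

```bash
cat > h.py <<'E'
import numpy as np,cv2
from scipy.spatial.transform import Rotation as R
from bench import ctrl,cams,boxes_of,landmark_of
G=ctrl.grip_point_offset
def Rq(q): return R.from_quat([q[1],q[2],q[3],q[0]])
def snap(n,save=None):
    o=ctrl.get_obs();p=cams.camera(n)
    if n=="wrist":
        T=np.eye(4);T[:3,:3]=Rq(o["eef_rot"]).as_matrix();T[:3,3]=o["eef_pos"]
        p["c2w"]=T@p["tool_from_camera"]
    else: p["c2w"]=np.linalg.inv(p["view"])
    if save: cv2.imwrite("pics/"+save,cv2.cvtColor(p["color"],cv2.COLOR_RGB2BGR))
    return p
def ray(p,uv):
    K=p["camera_matrix"];d=np.linalg.inv(K)@[uv[0],uv[1],1]
    d=np.array([d[0],-d[1],-d[2]]);return p["c2w"][:3,3],p["c2w"][:3,:3]@d
def atz(p,uv,z):
    c,d=ray(p,uv);return c+d*(z-c[2])/d[2]
def proj(p,X):
    c=np.linalg.inv(p["c2w"])@np.append(X,1);K=p["camera_matrix"]
    return [K[0,0]*c[0]/-c[2]+K[0,2],K[1,1]*-c[1]/-c[2]+K[1,2]]
Z=dict(hob=0,heat_ring=.05,rest_ring=.05,hood_rim=.205,hood=0,pan_center=.079,pan_handle=.094,lid_knob=.0275,knob_grip=.0805,timer_dial_grip=.0315,blue_model=0,plaster_spatula=0,dropper=0)
def find(p,names=None,Zs={},minc=.2,k=3):
    for n in names or Z:
        for r in landmark_of(p,n)[:k]:
            if r["confidence"]>minc: print(p["shot"],n,round(r["confidence"],2),np.round(r["uv"],1),np.round(atz(p,r["uv"],Zs.get(n,Z[n])),4))
E
python3 - <<'E'
from h import *
for n in ["scene","side"]:
    p=snap(n);find(p)
E
```

```text
4 hob 0.95 [327.6 222.1] [ 0.5295 -0.0276  0.    ]
4 heat_ring 0.68 [303.4 220.4] [0.5657 0.0615 0.05  ]
4 rest_ring 0.7 [342.5 193.9] [ 0.5616 -0.1388  0.05  ]
4 hood_rim 0.43 [344.3 193.7] [ 0.4572 -0.0252  0.205 ]
4 hood 0.76 [283.5 211.2] [0.6857 0.0561 0.    ]
4 hood 0.68 [365.8 209.4] [ 0.4735 -0.1809  0.    ]
4 pan_center 0.92 [345.1 191.5] [ 0.5448 -0.133   0.079 ]
4 pan_handle 0.84 [367.3 176.6] [ 0.532  -0.2429  0.094 ]
4 pan_handle 0.38 [304.  223.3] [0.5257 0.0946 0.094 ]
4 lid_knob 0.93 [253.2 278.4] [0.5089 0.3356 0.0275]
4 knob_grip 0.53 [366.1 207.5] [ 0.435  -0.1269  0.0805]
4 timer_dial_grip 0.65 [366.7 175. ] [ 0.5807 -0.3044  0.0315]
4 blue_model 0.66 [301.9 280. ] [0.4088 0.2139 0.    ]
4 plaster_spatula 0.48 [421.  195.6] [ 0.3706 -0.3985  0.    ]
4 dropper 0.42 [198.2 290.7] [0.6108 0.4839 0.    ]
5 hob 0.75 [327.8 240.2] [ 0.5334 -0.0223  0.    ]
5 hob 0.31 [370.8 227.1] [0.6922 0.049  0.    ]
5 heat_ring 0.86 [337. 210.] [0.5726 0.0895 0.05  ]
5 rest_ring 0.95 [336.5 248.3] [ 0.5536 -0.1311  0.05  ]
5 hood 0.69 [371.8 227. ] [0.6959 0.0494 0.    ]
5 pan_center 0.57 [335.7 238.5] [ 0.5514 -0.1195  0.079 ]
5 pan_center 0.4 [328.8 240.1] [ 0.5297 -0.1268  0.079 ]
5 pan_handle 0.74 [316.4 185.3] [0.5019 0.1979 0.094 ]
5 pan_handle 0.59 [330.  259.6] [ 0.5263 -0.2364  0.094 ]
5 lid_knob 0.54 [317.2 183.5] [0.5093 0.3357 0.0275]
5 knob_grip 0.67 [338.2 210. ] [0.5723 0.0413 0.0805]
5 timer_dial_grip 0.89 [336.9 331. ] [ 0.5318 -0.4281  0.0315]
5 timer_dial_grip 0.88 [316.2 296.9] [ 0.4851 -0.314   0.0315]
5 timer_dial_grip 0.76 [351.3 299. ] [ 0.5784 -0.3253  0.0315]
5 blue_model 0.69 [291.2 204.9] [0.4025 0.213  0.    ]
5 plaster_spatula 0.86 [270.8 328.1] [ 0.3668 -0.386   0.    ]
5 plaster_spatula 0.22 [335.3 248.2] [ 0.5557 -0.067   0.    ]
5 dropper 0.66 [317.3 185.4] [0.5107 0.3695 0.    ]
```

```bash
python3 -m handwheel '[{"offset":[0.203,-0.204,-0.05],"spin":24.5,"grip":1},{"offset":[0.203,-0.204,-0.05],"spin":24.5,"grip":1},{"offset":[0.203,-0.204,-0.05],"spin":24.5,"grip":1},{"offset":[0.203,-0.204,-0.05],"spin":24.5,"grip":1},{"offset":[0.203,-0.204,-0.05],"spin":24.5,"grip":1},{"offset":[0.203,-0.204,-0.05],"spin":24.5,"grip":1},{"offset":[0.203,-0.204,-0.05],"spin":24.5,"grip":1}]'
python3 - <<'E'
from h import *
o=ctrl.get_obs();print(o["q"],o["eef_pos"],o["eef_rot"],o["time_s"])
p=snap("wrist","w1.png");find(p)
p=snap("side","s1.png");find(p,["knob_grip","pan_center","pan_handle","hood_rim","rest_ring","heat_ring"])
E
```

```text
time_s: 2.42
eef_pos: [0.3386, -0.2537, 0.4548]
eef_rot: [0.0, 1.0, 0.0, 0.0]
wrist_force: [0.5, -0.2, -0.7]
opening: 0.998
[-9.25032340e-01 -2.20744198e-01  1.90001832e+00 -4.56986328e-04
  1.46163719e+00  6.45168995e-01] [ 0.33858515 -0.25369159  0.45476716] [4.08776586e-04 9.99999864e-01 3.22310803e-04 2.34928610e-05] 2.425
6 hob 0.89 [145.6   7.5] [ 0.5383 -0.0285  0.    ]
6 knob_grip 0.68 [199.4  84.1] [ 0.4387 -0.1186  0.0805]
6 timer_dial_grip 0.96 [375.9  46.9] [ 0.4862 -0.3201  0.0315]
6 timer_dial_grip 0.75 [467.6   2.4] [ 0.534  -0.4258  0.0315]
6 timer_dial_grip 0.33 [145.3   8.2] [ 0.5278 -0.0446  0.0315]
6 plaster_spatula 0.58 [420.6 140.9] [ 0.3701 -0.3958  0.    ]
6 dropper 0.47 [201.9  83.3] [ 0.4474 -0.0907  0.    ]
7 knob_grip 0.45 [299.8 235.3] [ 0.4408 -0.1005  0.0805]
7 pan_center 0.82 [335.9 240.7] [ 0.5512 -0.1307  0.079 ]
7 pan_handle 0.64 [330.2 260.4] [ 0.5266 -0.2399  0.094 ]
7 rest_ring 0.7 [337.8 246.4] [ 0.5584 -0.1218  0.05  ]
7 heat_ring 0.88 [338.6 211. ] [0.5779 0.0826 0.05  ]
```

View pics/w1.png

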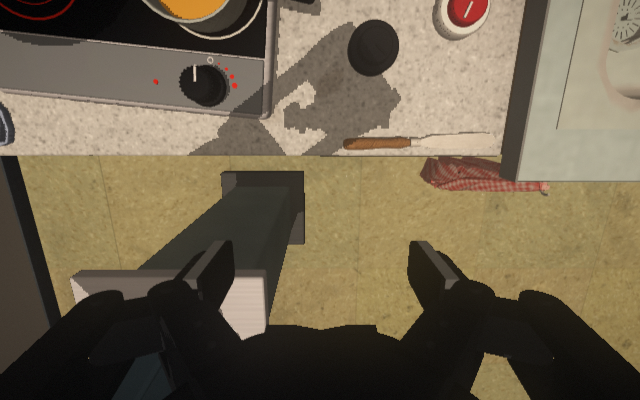

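The wrist picture shows the safety knob at (204,84) and the red timer at (465,10). The black look-alike is at (373,47) and the spatula at (420,142). Next I move over the pan for precise measurements.

```bash
python3 -m handwheel '[{"offset":[0.11,-0.07,0],"spin":0,"grip":1},{"offset":[0.11,-0.07,0],"spin":0,"grip":1},{"offset":[0.11,-0.07,0],"spin":0,"grip":1},{"offset":[0.11,-0.07,0],"spin":0,"grip":1}]'
python3 - <<'E'
from h import *
p=snap("wrist","w2.png");find(p)
E
```

```text
time_s: 3.98
eef_pos: [0.4487, -0.1831, 0.4544]
eef_rot: [-0.0, 1.0, 0.001, -0.0]
wrist_force: [-0.1, -0.8, -0.4]
opening: 0.998
8 hob 0.56 [210.1  98.1] [ 0.5377 -0.0289  0.    ]
8 pan_center 0.62 [267.5  85.8] [ 0.5468 -0.1224  0.079 ]
8 pan_handle 0.86 [359.7 104.7] [ 0.5264 -0.2235  0.094 ]
8 pan_handle 0.35 [ 56.6 189.7] [0.4312 0.1263 0.094 ]
8 knob_grip 0.68 [267.1 184.1] [ 0.4351 -0.1169  0.0805]
8 knob_grip 0.48 [269.6  86.1] [ 0.5463 -0.125   0.0805]
8 timer_dial_grip 0.84 [513.   99.7] [ 0.5348 -0.4271  0.0315]
8 timer_dial_grip 0.83 [425.3 136.3] [ 0.4887 -0.3196  0.0315]
8 timer_dial_grip 0.81 [432.7  56.7] [ 0.585  -0.3193  0.0315]
8 blue_model 0.67 [ 56.3 191.6] [0.4039 0.2154 0.    ]
8 blue_model 0.23 [268.5  84.5] [ 0.5555 -0.1103  0.    ]
8 plaster_spatula 0.87 [461.6 212.7] [ 0.3716 -0.3974  0.    ]
```

View pics/w2.png

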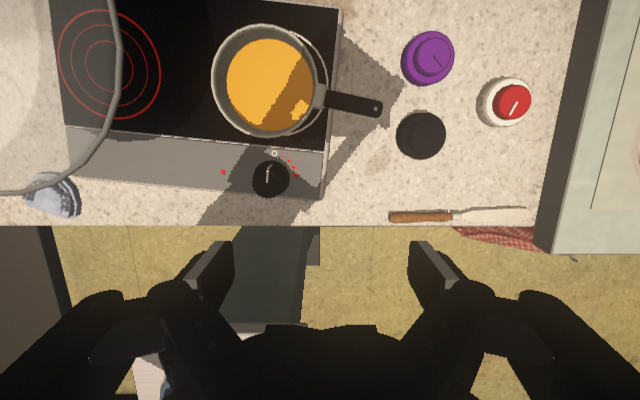

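Run:
```python
from h import *
from scipy.optimize import least_squares
p=snap("wrist")
im=p["color"].astype(int)
def fit(P,r0=None):
    f=lambda v:np.hypot(P[:,0]-v[0],P[:,1]-v[1])-v[2]
    s=least_squares(f,[*P.mean(0),.05],loss="soft_l1",f_scale=.002);return s.x,np.abs(s.fun).mean()
# red ring
m=(im[...,0]>120)&(im[...,1]<70)&(im[...,2]<70);m[:, 200:]=0;m[130:]=0
v,u=np.nonzero(m);P=np.array([atz(p,(a,b),.05)[:2] for a,b in zip(u,v)])
c=np.array([.565,.075])
for _ in range(5):
    d=np.hypot(*(P-c).T);k=(d>.050)&(d<.068);x,e=fit(P[k]);c=x[:2]
print("red",x,e,k.sum())
# wax (orange) z=.076
m=(im[...,0]>190)&(im[...,1]>120)&(im[...,2]<110);m=m.astype(np.uint8);m[:, :200]=0;m[:,330:]=0
cs,_=cv2.findContours(m,0,2);c0=max(cs,key=cv2.contourArea);c0=cv2.convexHull(c0)[:,0]
P=np.array([atz(p,a,.076)[:2] for a in c0]);print("wax",fit(P))
# rim outer clicks z=.108
# timer white body outline
for nm,z,uv in [("hob strip L",.05,(66,125)),("hob strip R",.05,(325,152)),("backright",.05,(341,12)),("frontright",.05,(322,199)),("handle tip",.101,(382,108)),("handle near",.101,(327,97)),("dial",.038,(512,101)),("knobtop",.0945,(268,183))]: print(nm,atz(p,uv,z))
big=cv2.resize(p["color"][0:210,190:560],None,fx=2.1,fy=2.1,interpolation=cv2.INTER_CUBIC);cv2.imwrite("pics/w2z.png",big[...,::-1])
```

```text
red [0.57085886 0.06909728 0.0591792 ] 0.0003384226032381898 155
wax (array([ 0.5490743 , -0.12221716,  0.04593529]), np.float64(0.002350718543810299))
hob strip L [0.50385467 0.1355655  0.05      ]
hob strip R [ 0.47029228 -0.1874794   0.05      ]
backright [ 0.62833182 -0.20498161  0.05      ]
frontright [ 0.40781378 -0.18372327  0.05      ]
handle tip [ 0.5230273  -0.24697131  0.101     ]
handle near [ 0.5341019 -0.1886084  0.101    ]
dial [ 0.53280949 -0.42285903  0.038     ]
knobtop [ 0.43999389 -0.12099677  0.0945    ]
```

View pics/w2z.png

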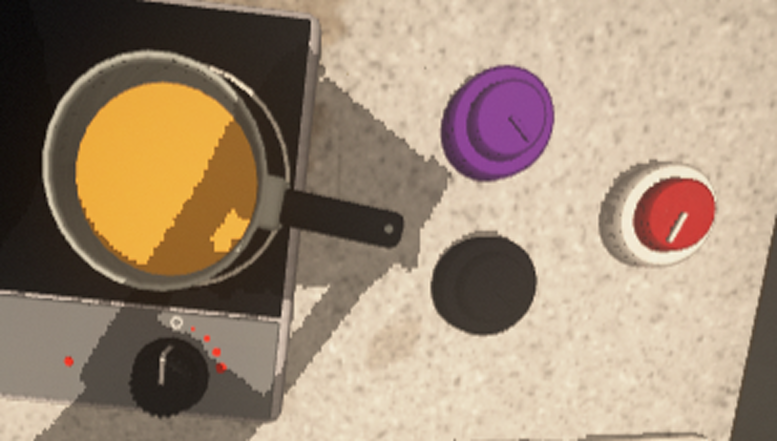

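The zoomed crop shows the pan rim (crop centre about (157,170)), with the handle tip at crop (403,230). The red dial is at crop (675,215), with its white mark. I'll cross-check the pan with the side camera.

Run:
```python
from h import *
p=snap("wrist")
for c in [(43,170),(150,50),(265,150),(165,289),(80,83),(230,264)]:
    print(np.round(atz(p,(c[0]/2.1+190,c[1]/2.1),.108),4))
s=snap("side");big=cv2.resize(s["color"][185:285,270:390],None,fx=6,fy=6,interpolation=cv2.INTER_CUBIC);cv2.imwrite("pics/s2z.png",big[...,::-1])
find(s,["pan_center","pan_handle","rest_ring","heat_ring","knob_grip","timer_dial_grip"])
# predicted pixel of hypotheses
for X in [(.548,-.123,.079),(.5709,.0691,.05),(.437,-.119,.0805),(.5237,-.247,.094)]: print(X,proj(s,X))
s=snap("scene");find(s,["pan_center","lid_knob","heat_ring"])
```

```text
[ 0.5492 -0.0702  0.108 ]
[ 0.6008 -0.1247  0.108 ]
[ 0.5581 -0.1774  0.108 ]
[ 0.4927 -0.1264  0.108 ]
[ 0.5871 -0.0913  0.108 ]
[ 0.505  -0.1596  0.108 ]
11 pan_center 0.66 [335.6 238.6] [ 0.5511 -0.12    0.079 ]
11 pan_handle 0.72 [332.9 260.4] [ 0.5341 -0.2402  0.094 ]
11 rest_ring 0.67 [337.6 249.2] [ 0.5566 -0.1356  0.05  ]
11 rest_ring 0.46 [271.9 326.3] [ 0.3756 -0.4235  0.05  ]
11 heat_ring 0.93 [337.6 212. ] [0.5737 0.0761 0.05  ]
11 knob_grip 0.68 [301.6 238.1] [ 0.4465 -0.1152  0.0805]
11 timer_dial_grip 0.87 [317.6 301.7] [ 0.4882 -0.3313  0.0315]
11 timer_dial_grip 0.79 [337.3 331.6] [ 0.5326 -0.4299  0.0315]
11 timer_dial_grip 0.61 [351.4 297.6] [ 0.5793 -0.3203  0.0315]
(0.548, -0.123, 0.079) [np.float64(334.6787444578121), np.float64(239.20884614427058)]
(0.5709, 0.0691, 0.05) [np.float64(336.96440439471405), np.float64(213.07923981084807)]
(0.437, -0.119, 0.0805) [np.float64(298.50050241482325), np.float64(238.90940418230787)]
(0.5237, -0.247, 0.094) [np.float64(329.3124173028275), np.float64(262.11514111262636)]
12 pan_center 0.6 [341.3 191.3] [ 0.5553 -0.1234  0.079 ]
12 lid_knob 0.62 [251.5 274.7] [0.524  0.3309 0.0275]
12 heat_ring 0.77 [303.1 223.2] [0.5566 0.0713 0.05  ]
```

View pics/s2z.png

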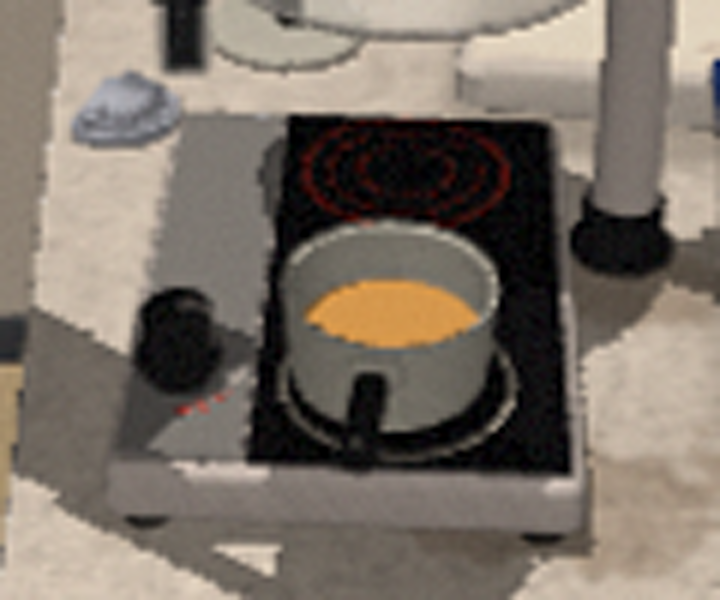

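```bash
python3 -m handwheel '[{"offset":[-0.12,-0.25,0],"spin":0,"grip":1},{"offset":[-0.12,-0.25,0],"spin":0,"grip":1},{"offset":[-0.12,-0.25,0],"spin":0,"grip":1},{"offset":[-0.12,-0.25,0],"spin":0,"grip":1},{"offset":[-0.12,-0.25,0],"spin":0,"grip":1},{"offset":[-0.02,-0.51,0.1],"spin":0,"grip":1},{"offset":[-0.02,-0.51,0.1],"spin":0,"grip":1},{"offset":[-0.02,-0.51,0.1],"spin":0,"grip":1},{"offset":[-0.02,-0.51,0.1],"spin":0,"grip":1},{"offset":[-0.02,-0.51,0.1],"spin":0,"grip":1},{"offset":[-0.02,-0.51,0.1],"spin":0,"grip":1},{"offset":[-0.02,-0.51,0.1],"spin":0,"grip":1}]'
python3 - <<'E'
from h import *
p=snap("wrist","w3.png");find(p,["lid_knob","dropper","blue_model","heat_ring","hob"]);print(ctrl.get_obs()["q"])
E
```

```text
time_s: 6.82
eef_pos: [0.4283, 0.3264, 0.3546]
eef_rot: [0.0, 1.0, 0.0, -0.0]
wrist_force: [-0.5, 0.3, 0.2]
opening: 0.997
13 lid_knob 0.89 [322.9  99. ] [0.5103 0.3256 0.0275]
13 blue_model 0.8 [416.7 196.7] [0.4047 0.217  0.    ]
13 blue_model 0.69 [321.8 101.1] [0.5096 0.3265 0.    ]
13 heat_ring 0.68 [630.1  17.8] [0.5736 0.0701 0.05  ]
[ 4.29677323e-01  1.49250935e-01  1.74725370e+00 -5.40973968e-05
  1.24357226e+00  2.00138696e+00]
```

View pics/w3.png

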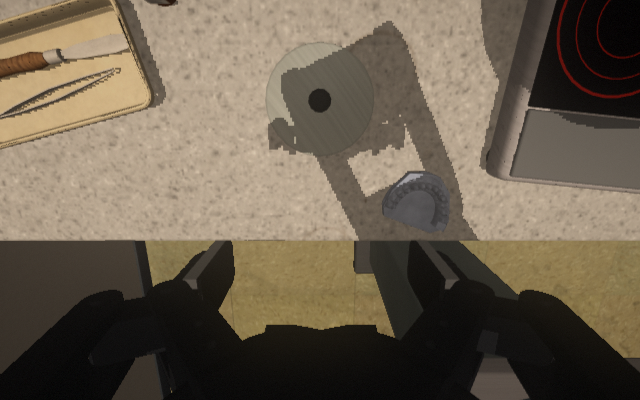

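```bash
python3 -m handwheel '[{"offset":[0.082,-0.001,0.05],"spin":0,"grip":1},{"offset":[0.082,-0.001,0.09],"spin":0,"grip":0.6},{"offset":[0.082,-0.001,0.13],"spin":0,"grip":0.6},{"offset":[0.082,-0.001,0.170],"spin":0,"grip":0.6},{"offset":[0.082,-0.001,0.170],"spin":0,"grip":0.6},{"offset":[0.082,-0.001,0.170],"spin":0,"grip":0.6},{"offset":[0.082,-0.001,0.170],"spin":0,"grip":0},{"offset":[0.082,-0.001,0.170],"spin":0,"grip":0},{"offset":[0.082,-0.001,0.170],"spin":0,"grip":0},{"offset":[0.082,-0.001,0.170],"spin":0,"grip":0},{"offset":[0.082,-0.001,0.170],"spin":0,"grip":0}]'
python3 - <<'E'
from h import *
p=snap("wrist","w4.png")
E
```

```text
time_s: 8.5
eef_pos: [0.5109, 0.3279, 0.1861]
eef_rot: [-0.0, 1.0, 0.0, 0.001]
wrist_force: [-3.1, -1.2, 7.2]
opening: 0.233
```

View pics/w4.png

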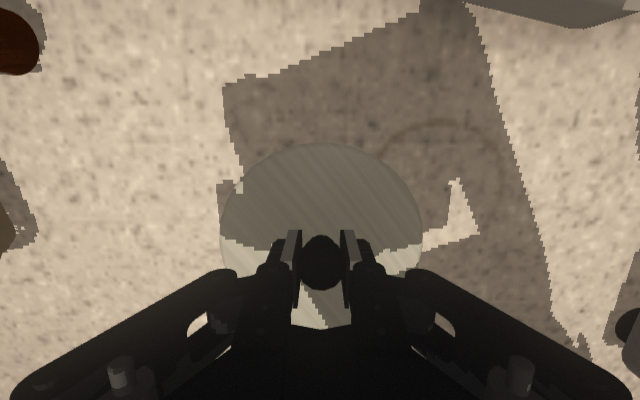

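The lid knob is held at column 321 between the pads (opening 0.233). I lift it and carry it around the front of the hood.

```bash
python3 -m handwheel '[{"offset":[0,0,-0.06],"spin":0,"grip":0},{"offset":[0,0,-0.12],"spin":0,"grip":0},{"offset":[-0.03,0.02,-0.174],"spin":0,"grip":0},{"offset":[-0.171,0.128,-0.174],"spin":0,"grip":0},{"offset":[-0.171,0.128,-0.174],"spin":0,"grip":0},{"offset":[-0.171,0.128,-0.174],"spin":0,"grip":0},{"offset":[-0.171,0.128,-0.174],"spin":0,"grip":0},{"offset":[-0.171,0.455,-0.174],"spin":0,"grip":0},{"offset":[-0.171,0.455,-0.174],"spin":0,"grip":0},{"offset":[-0.171,0.455,-0.174],"spin":0,"grip":0},{"offset":[-0.171,0.455,-0.174],"spin":0,"grip":0},{"offset":[-0.171,0.455,-0.174],"spin":0,"grip":0},{"offset":[-0.171,0.455,-0.174],"spin":0,"grip":0},{"offset":[-0.171,0.455,-0.174],"spin":0,"grip":0},{"offset":[-0.171,0.455,-0.174],"spin":0,"grip":0}]'
python3 - <<'E'
from h import *
p=snap("wrist","w5.png");find(p,["pan_center","pan_handle","lid_knob","knob_grip"],Zs=dict(lid_knob=.3602-.1547-.0039))
E
```

```text
time_s: 10.42
eef_pos: [0.3398, -0.1261, 0.3584]
eef_rot: [-0.001, 1.0, 0.001, -0.0]
wrist_force: [-0.6, -0.4, -1.6]
opening: 0.231
15 lid_knob 0.74 [323.8 262.6] [ 0.3392 -0.1261  0.2016]
15 knob_grip 0.64 [314.3  71.6] [ 0.4398 -0.1192  0.0805]
```

View pics/w5.png

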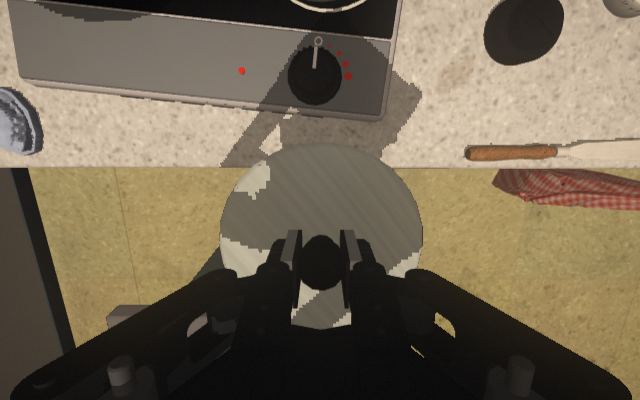

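```bash
python3 -m handwheel '[{"offset":[0.11,-0.001,0.0],"spin":0,"grip":0},{"offset":[0.11,-0.001,0.0],"spin":0,"grip":0},{"offset":[0.11,-0.001,0.0],"spin":0,"grip":0}]'
python3 - <<'E'
from h import *
p=snap("wrist","w6.png");find(p,["pan_center","pan_handle","knob_grip"])
E
```

```text
time_s: 11.05
eef_pos: [0.452, -0.1257, 0.3583]
eef_rot: [-0.0, 1.0, 0.002, -0.0]
wrist_force: [0.3, -0.0, -1.9]
opening: 0.23
16 pan_center 0.6 [322.1  77.2] [ 0.5482 -0.125   0.079 ]
16 pan_handle 0.7 [451.4 105.8] [ 0.5264 -0.2239  0.094 ]
```

View pics/w6.png

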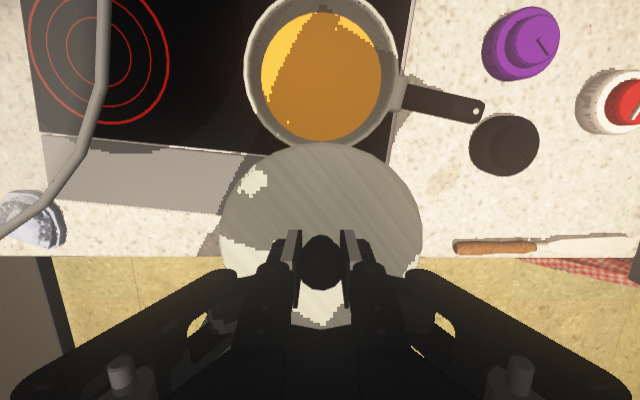

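The pan rim is centred near (323,72), which gives a pan position of (0.548, -0.125), consistent with the earlier measurement. I move over it, hold the lid 11 mm above and check.

```bash
python3 -m handwheel '[{"offset":[0.098,0,0.0],"spin":0,"grip":0},{"offset":[0.098,0,0.02],"spin":0,"grip":0},{"offset":[0.098,0,0.053],"spin":0,"grip":0},{"offset":[0.098,0,0.053],"spin":0,"grip":0},{"offset":[0.098,0,0.053],"spin":0,"grip":0}]'
python3 - <<'E'
from h import *
p=snap("side");big=cv2.resize(p["color"][160:290,260:400],None,fx=5,fy=4.5,interpolation=cv2.INTER_CUBIC);cv2.imwrite("pics/s7z.png",big[...,::-1])
snap("wrist","w7.png");print(ctrl.get_obs()["eef_pos"])
E
```

```text
time_s: 11.88
eef_pos: [0.5473, -0.1266, 0.307]
eef_rot: [0.0, 1.0, -0.0, 0.001]
wrist_force: [0.2, -0.3, -1.4]
opening: 0.232
[ 0.54772209 -0.12670447  0.30772463]
```

View pics/s7z.png

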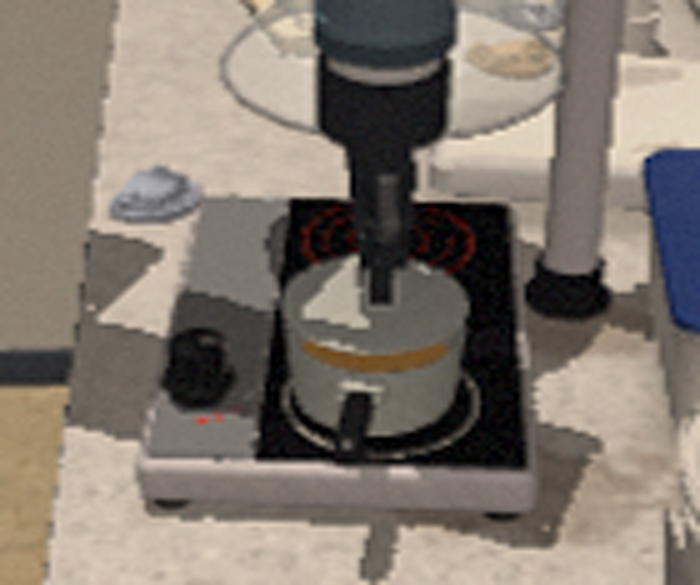

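View pics/w7.png

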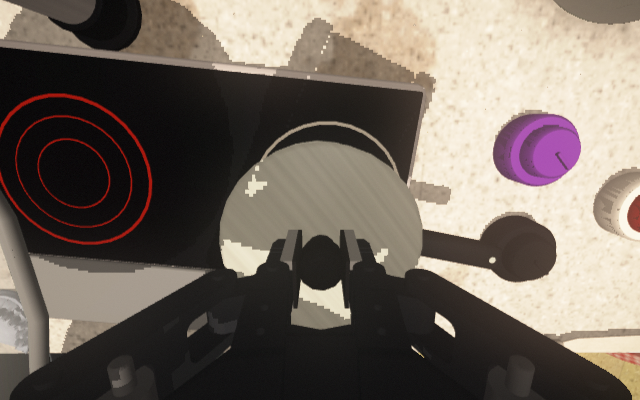

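```bash
python3 -m handwheel '[{"offset":[0.001,-0.001,0.008],"spin":0,"grip":0},{"offset":[0.001,-0.001,0.013],"spin":0,"grip":0},{"offset":[0.001,-0.001,0.0165],"spin":0,"grip":0},{"offset":[0.001,-0.001,0.0165],"spin":0,"grip":0},{"offset":[0.001,-0.001,0.0165],"spin":0,"grip":0}]'
python3 - <<'E'
from h import *
o=ctrl.get_obs();print(o["eef_pos"],o["wrist_force"])
p=snap("side");big=cv2.resize(p["color"][160:290,260:400],None,fx=5,fy=4.5,interpolation=cv2.INTER_CUBIC);cv2.imwrite("pics/s8z.png",big[...,::-1])
E
```

```text
time_s: 12.6
eef_pos: [0.5486, -0.1253, 0.2891]
eef_rot: [-0.0, 1.0, 0.0, -0.0]
wrist_force: [0.3, 0.1, -0.4]
opening: 0.235
[ 0.54859804 -0.12528014  0.28908199] [ 0.29771277  0.09275302 -0.41457102]
```

View pics/s8z.png

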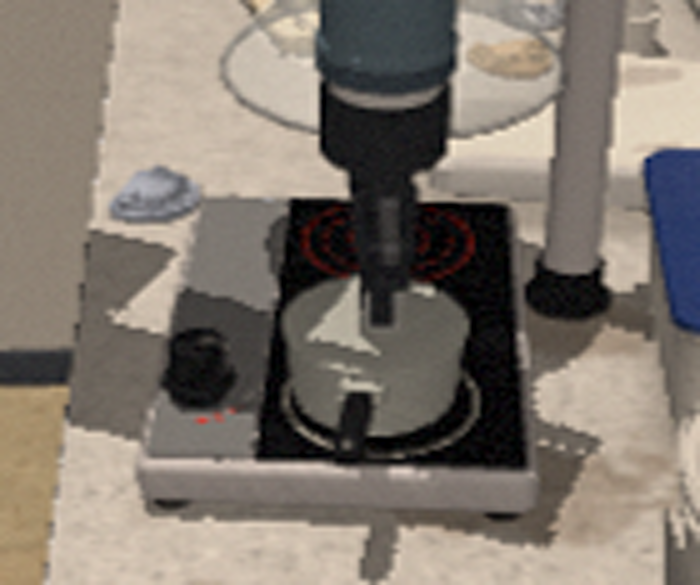

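The lid is down on the rim and the measured force shows its weight is off the wrist. I release and lift away.

```bash
python3 -m handwheel '[{"offset":[0,0,0],"spin":0,"grip":0.6},{"offset":[0,0,0],"spin":0,"grip":0.6},{"offset":[0,0,0],"spin":0,"grip":0.6},{"offset":[0,0,-0.05],"spin":0,"grip":0.6},{"offset":[0,0,-0.1],"spin":0,"grip":1},{"offset":[-0.1,0.08,-0.12],"spin":0,"grip":1},{"offset":[-0.1,0.08,-0.12],"spin":0,"grip":1},{"offset":[-0.1,0.08,-0.12],"spin":0,"grip":1}]'
python3 - <<'E'
from h import *
o=ctrl.get_obs();print(o["eef_pos"],o["q"])
p=snap("wrist","w9.png");find(p,["pan_center","pan_handle","lid_knob","knob_grip","timer_dial_grip"],Zs=dict(lid_knob=.1305))
p=snap("side");find(p,["pan_center","pan_handle","lid_knob"],Zs=dict(lid_knob=.1305))
big=cv2.resize(p["color"][160:290,260:400],None,fx=5,fy=4.5,interpolation=cv2.INTER_CUBIC);cv2.imwrite("pics/s9z.png",big[...,::-1])
E
```

```text
time_s: 13.65
eef_pos: [0.4466, -0.2073, 0.4102]
eef_rot: [0.001, 1.0, -0.002, 0.0]
wrist_force: [-1.1, 0.5, -0.1]
opening: 1.001
[ 0.44663851 -0.20731097  0.41024725] [-6.75906286e-01 -1.26418383e-02  1.80364433e+00 -7.92886960e-04
  1.34870255e+00  8.99069243e-01]
20 pan_handle 0.79 [338.4 100.3] [ 0.5274 -0.2233  0.094 ]
20 lid_knob 0.85 [218.7  72. ] [ 0.5474 -0.126   0.1305]
20 knob_grip 0.95 [239.  192.6] [ 0.4354 -0.1199  0.0805]
20 timer_dial_grip 0.85 [423.2  46.5] [ 0.5855 -0.3183  0.0315]
20 timer_dial_grip 0.75 [418.7 135.7] [ 0.4904 -0.3215  0.0315]
20 timer_dial_grip 0.73 [514.6  95.2] [ 0.5349 -0.4262  0.0315]
21 pan_center 0.79 [335.2 238.7] [ 0.5498 -0.1205  0.079 ]
21 pan_center 0.49 [333.7 329.8] [ 0.5206 -0.4641  0.079 ]
21 pan_handle 0.58 [330.9 260.4] [ 0.5286 -0.2399  0.094 ]
21 lid_knob 0.64 [334.6 225.4] [ 0.5468 -0.1231  0.1305]
```

View pics/s9z.png

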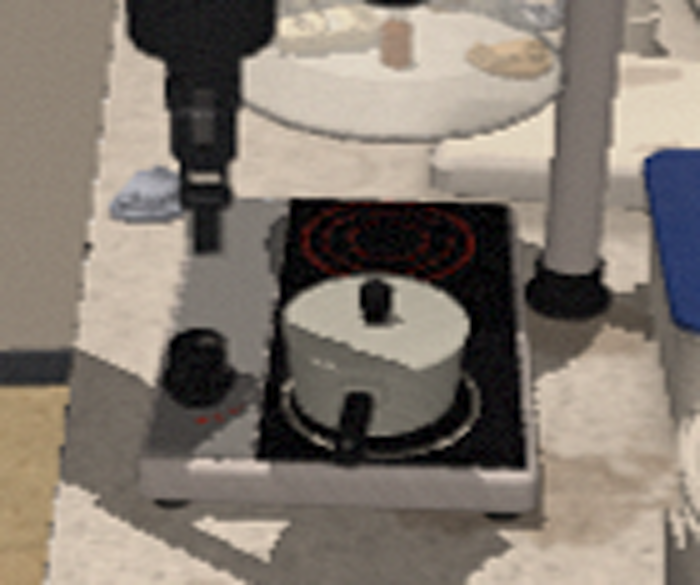

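View pics/w9.png

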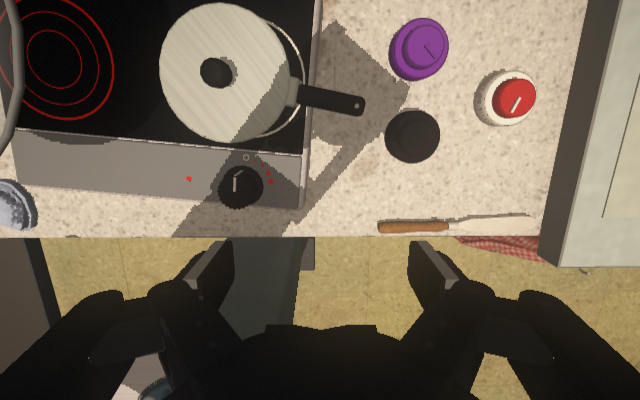

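Lid is seated level, with its knob at (0.547,-0.126). The tool can't be tilted with this interface. I'll grip the handle's outer end upright, camera side away from the hood, and slide until about 60 mm short. After that I'll push the handle end with the back of an open finger so the gripper body stays outside the hood.

```bash
python3 -m handwheel '[{"offset":[0.078,0.0315,0.03],"spin":101.3,"grip":0.6},{"offset":[0.078,0.0315,0.06],"spin":101.3,"grip":0.6},{"offset":[0.078,0.0315,0.06],"spin":101.3,"grip":0.6},{"offset":[0.078,0.0315,0.06],"spin":101.3,"grip":0.6},{"offset":[0.078,0.0315,0.06],"spin":101.3,"grip":0.6},{"offset":[0.078,0.0315,0.06],"spin":101.3,"grip":0.6},{"offset":[0.078,0.0315,0.06],"spin":101.3,"grip":0.6},{"offset":[0.078,0.0315,0.06],"spin":101.3,"grip":0.6},{"offset":[0.078,0.0315,0.06],"spin":101.3,"grip":0.6},{"offset":[0.078,0.0315,0.08],"spin":101.3,"grip":0.6},{"offset":[0.078,0.0315,0.10],"spin":101.3,"grip":0.6},{"offset":[0.078,0.0315,0.10],"spin":101.3,"grip":0.6}]'
python3 - <<'E'
from h import *
o=ctrl.get_obs();print(o["eef_pos"],o["q"])
x=Rq(o["eef_rot"]).as_matrix()[:,0];print(x,np.degrees(np.arctan2(x[1],x[0])))
p=snap("wrist","w10.png");find(p,["pan_handle","lid_knob"],Zs=dict(lid_knob=.1305))
p=snap("side");big=cv2.resize(p["color"][160:290,260:400],None,fx=5,fy=4.5,interpolation=cv2.INTER_CUBIC);cv2.imwrite("pics/s10z.png",big[...,::-1])
E
```

```text
time_s: 15.65
eef_pos: [0.5262, -0.2361, 0.3073]
eef_rot: [-0.001, -0.634, 0.773, 0.002]
wrist_force: [0.1, -0.4, 0.1]
opening: 0.603
[ 0.52624526 -0.23608515  0.3072941 ] [-6.27400943e-01  2.90413533e-01  1.68345273e+00  3.18199062e-05
  1.17179878e+00  2.71058271e+00]
[-0.195146   -0.98077268 -0.00172799] -101.25326960778861
22 pan_handle 0.92 [322.2 231.1] [ 0.5263 -0.2261  0.094 ]
```

View pics/s10z.png

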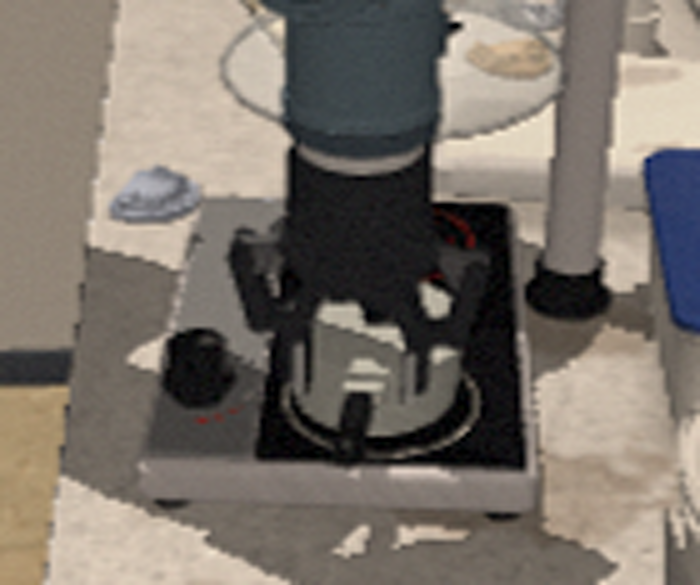

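View pics/w10.png

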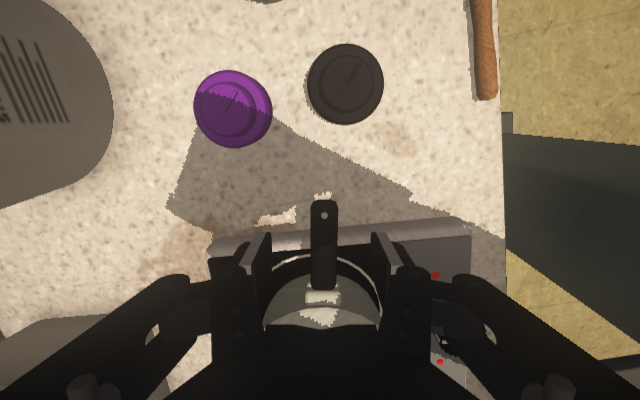

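The handle runs centrally between the pads at column 323, with its tip at row 200. I descend and close.

```bash
python3 -m handwheel '[{"offset":[0,0,0.03],"spin":0,"grip":0.6},{"offset":[0,0,0.0585],"spin":0,"grip":0.6},{"offset":[0,0,0.0585],"spin":0,"grip":0.6},{"offset":[0,0,0.0585],"spin":0,"grip":0.2},{"offset":[0,0,0.0585],"spin":0,"grip":0.1},{"offset":[0,0,0.0585],"spin":0,"grip":0},{"offset":[0,0,0.0585],"spin":0,"grip":0}]'
python3 - <<'E'
from h import *
o=ctrl.get_obs();print(o["eef_pos"],o["q"],o["wrist_force"])
p=snap("wrist","w11.png");find(p,["pan_handle"])
p=snap("side");big=cv2.resize(p["color"][160:290,260:400],None,fx=5,fy=4.5,interpolation=cv2.INTER_CUBIC);cv2.imwrite("pics/s11z.png",big[...,::-1])
E
```

```text
time_s: 16.73
eef_pos: [0.527, -0.2374, 0.2523]
eef_rot: [-0.0, -0.634, 0.773, -0.001]
wrist_force: [-2.8, -0.6, 5.7]
opening: 0.201
[ 0.52699605 -0.23737477  0.25228668] [-6.28305318e-01  3.67190305e-01  1.71070316e+00 -6.86406249e-04
  1.06141446e+00  2.71036148e+00] [-2.8220529  -0.58394589  5.67601704]
24 pan_handle 0.62 [319.4 275.7] [ 0.5298 -0.2278  0.094 ]
```

View pics/s11z.png

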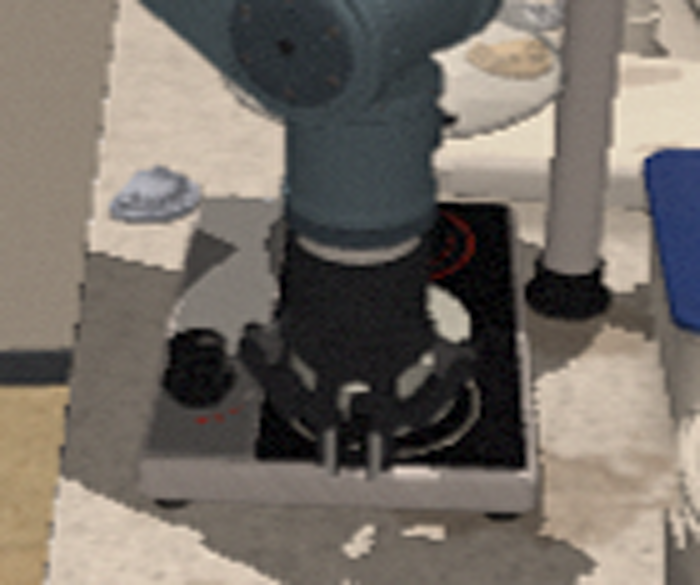

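View pics/w11.png

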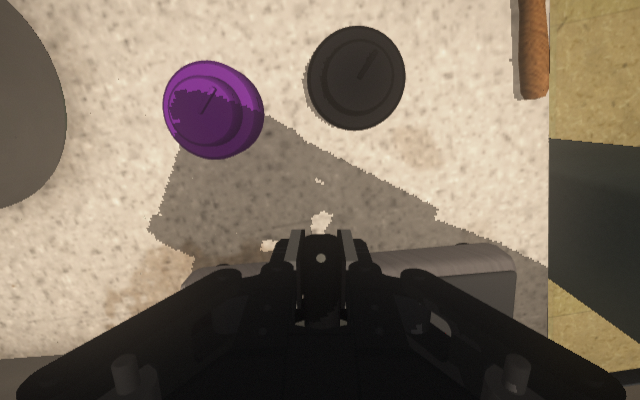

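```bash
python3 -m handwheel '[{"offset":[0,0,-0.001],"spin":0,"grip":0},{"offset":[0,0,-0.001],"spin":0,"grip":0}]'
```

```text
time_s: 17.12
eef_pos: [0.5269, -0.2372, 0.2526]
eef_rot: [0.0, -0.634, 0.773, -0.001]
wrist_force: [-1.8, -0.4, 5.0]
opening: 0.195
```

```bash
python3 -m handwheel '[{"offset":[0,0,-0.002],"spin":0,"grip":0},{"offset":[0,0,-0.002],"spin":0,"grip":0}]'
python3 - <<'E'
from h import *
o=ctrl.get_obs();print(o["eef_pos"],o["wrist_force"],o["torque"])
E
```

```text
time_s: 17.38
eef_pos: [0.5266, -0.2369, 0.2534]
eef_rot: [-0.0, -0.634, 0.773, -0.0]
wrist_force: [0.0, -3.3, -2.4]
opening: 0.195
[ 0.52657204 -0.23690382  0.2534009 ] [ 5.21491917e-04 -3.26821375e+00 -2.41644465e+00] [-0.53968275 -0.02519628 -0.05688703]
```

```bash
python3 -m handwheel '[{"offset":[0,0,0.001],"spin":0,"grip":0},{"offset":[-0.007,-0.001,0.001],"spin":-0.6,"grip":0},{"offset":[-0.021,-0.003,0.001],"spin":-1.8,"grip":0},{"offset":[-0.035,-0.0045,0.001],"spin":-3,"grip":0},{"offset":[-0.049,-0.0065,0.001],"spin":-4,"grip":0},{"offset":[-0.056,-0.0073,0.001],"spin":-4.5,"grip":0},{"offset":[-0.056,-0.0073,0.001],"spin":-4.5,"grip":0}]'
python3 - <<'E'
from h import *
o=ctrl.get_obs();print(o["eef_pos"],o["wrist_force"],o["torque"],o["q"])
p=snap("side");big=cv2.resize(p["color"][160:290,260:400],None,fx=5,fy=4.5,interpolation=cv2.INTER_CUBIC);cv2.imwrite("pics/s12z.png",big[...,::-1])
E
```

```text
time_s: 18.25
eef_pos: [0.545, -0.182, 0.2526]
eef_rot: [0.001, -0.664, 0.747, 0.001]
wrist_force: [2.2, 2.5, 0.8]
opening: 0.199
[ 0.54504242 -0.18196106  0.25262096] [2.24017577 2.54325374 0.76392459] [ 0.41575486 -0.25926895 -0.02449819] [-5.29126723e-01  3.60927249e-01  1.71854179e+00  1.95687226e-03
  1.06287764e+00  2.72912466e+00]
```

View pics/s12z.png

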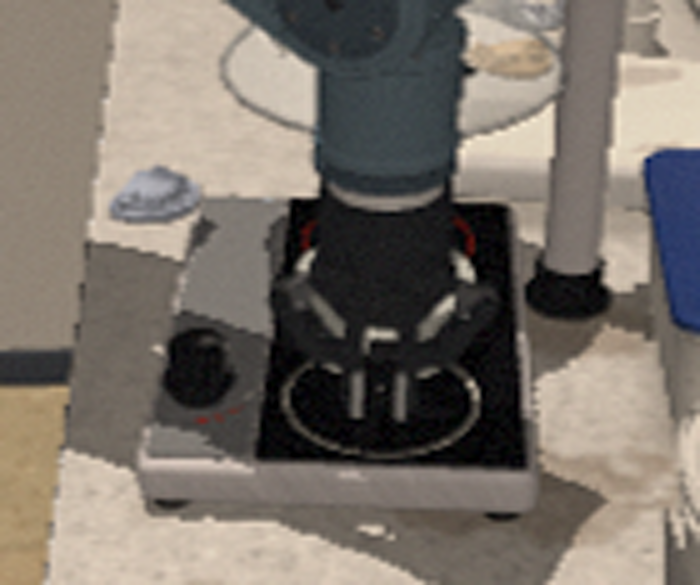

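```bash
python3 -m handwheel '[{"offset":[-0.007,-0.0015,0.0],"spin":-0.6,"grip":0},{"offset":[-0.021,-0.0045,0.0],"spin":-1.8,"grip":0},{"offset":[-0.035,-0.0075,0.0],"spin":-3,"grip":0},{"offset":[-0.049,-0.0105,0.0],"spin":-4.2,"grip":0},{"offset":[-0.063,-0.0135,0.0],"spin":-5.3,"grip":0},{"offset":[-0.075,-0.016,0.0],"spin":-6.3,"grip":0},{"offset":[-0.0816,-0.0175,0.0],"spin":-6.8,"grip":0},{"offset":[-0.0816,-0.0175,0.0],"spin":-6.8,"grip":0}]'
python3 - <<'E'
from h import *
o=ctrl.get_obs();print(o["eef_pos"],o["wrist_force"],o["torque"],o["q"])
p=snap("side");big=cv2.resize(p["color"][160:290,260:400],None,fx=5,fy=4.5,interpolation=cv2.INTER_CUBIC);cv2.imwrite("pics/s13z.png",big[...,::-1])
find(p,["pan_center","lid_knob"],Zs=dict(lid_knob=.1305))
p=snap("scene");big=cv2.resize(p["color"][110:260,230:430],None,fx=4,fy=4,interpolation=cv2.INTER_CUBIC);cv2.imwrite("pics/c13z.png",big[...,::-1])
E
```

```text
time_s: 19.3
eef_pos: [0.5719, -0.1033, 0.2526]
eef_rot: [-0.001, 0.707, -0.707, -0.001]
wrist_force: [1.1, 2.1, 1.2]
opening: 0.194
[ 0.57194004 -0.10326716  0.2526097 ] [1.12476687 2.0779103  1.22028778] [ 0.27772214 -0.17836137 -0.00273556] [-3.83135417e-01  3.73479285e-01  1.70118333e+00  1.79340630e-03
  1.06749256e+00  2.75689385e+00]
27 pan_center 0.68 [337.2 215.2] [0.5665 0.011  0.079 ]
27 lid_knob 0.61 [338.3 204.8] [ 0.5676 -0.0056  0.1305]
```

View pics/s13z.png

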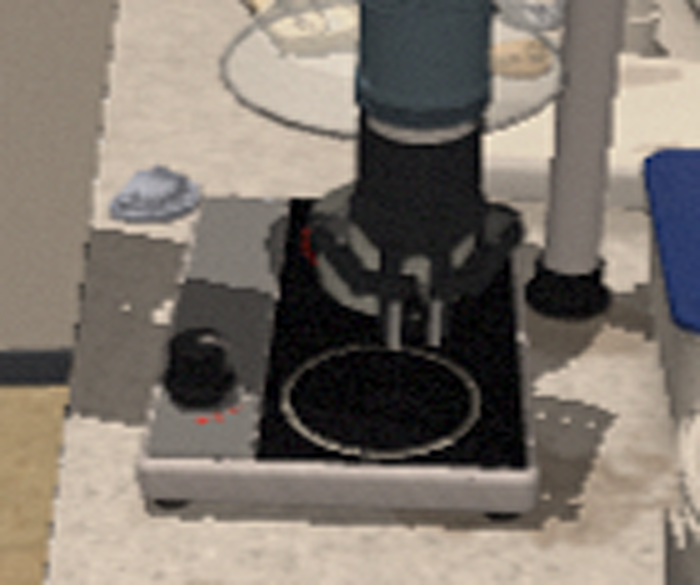

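View pics/c13z.png

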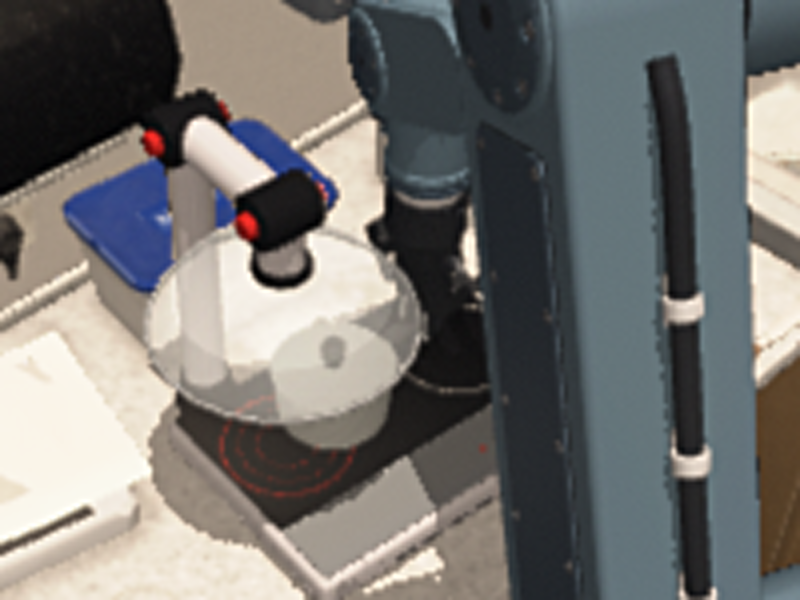

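The pan stands on the glass about 60 mm short of the red ring, and the gripper is clear of the hood. I release, back off along the handle, turn the jaws parallel to the push direction and open fully.

```bash
python3 -m handwheel '[{"offset":[0,0,0],"spin":0,"grip":0.5},{"offset":[0,0,0],"spin":0,"grip":0.5},{"offset":[0,0,0],"spin":0,"grip":0.5},{"offset":[0.05,0,0],"spin":0,"grip":0.5},{"offset":[0.10,0,0],"spin":0,"grip":0.5},{"offset":[0.10,0,0],"spin":-20,"grip":1},{"offset":[0.10,0,0.005],"spin":-90,"grip":1},{"offset":[0.10,0,0.0176],"spin":-90,"grip":1},{"offset":[0.10,0,0.0176],"spin":-90,"grip":1},{"offset":[0.10,0,0.0176],"spin":-90,"grip":1},{"offset":[0.10,0,0.0176],"spin":-90,"grip":1},{"offset":[0.10,0,0.0176],"spin":-90,"grip":1},{"offset":[0.10,0,0.0176],"spin":-90,"grip":1},{"offset":[0.10,0,0.0176],"spin":-90,"grip":1},{"offset":[0.10,0,0.0176],"spin":-90,"grip":1}]'
python3 - <<'E'
from h import *
o=ctrl.get_obs();print(o["eef_pos"],o["wrist_force"],o["q"])
p=snap("side");big=cv2.resize(p["color"][160:290,260:400],None,fx=5,fy=4.5,interpolation=cv2.INTER_CUBIC);cv2.imwrite("pics/s14z.png",big[...,::-1])
find(p,["pan_center","pan_handle","lid_knob"],Zs=dict(lid_knob=.1305))
p=snap("wrist","w14.png");find(p,["pan_center","pan_handle","lid_knob","heat_ring","rest_ring"],Zs=dict(lid_knob=.1305))
E
```

```text
time_s: 21.38
eef_pos: [0.5717, -0.2045, 0.235]
eef_rot: [0.0, 1.0, -0.0, -0.0]
wrist_force: [0.3, -0.6, 0.1]
opening: 0.996
[ 0.57170915 -0.20451854  0.23500797] [ 0.2778587  -0.61527939  0.07140055] [-5.38762501e-01  4.48437002e-01  1.63722665e+00 -1.42955321e-04
  1.05610668e+00  1.03282681e+00]
29 pan_handle 0.52 [344.3 231.2] [ 0.5791 -0.1031  0.094 ]
29 lid_knob 0.45 [340.3 206.4] [ 0.5733 -0.0158  0.1305]
30 rest_ring 0.69 [199.2 269.2] [ 0.5517 -0.1315  0.05  ]
```

View pics/s14z.png

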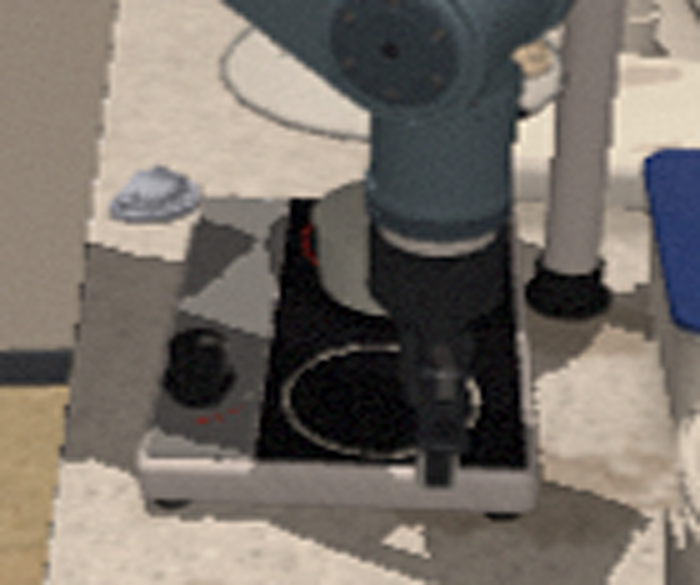

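View pics/w14.png

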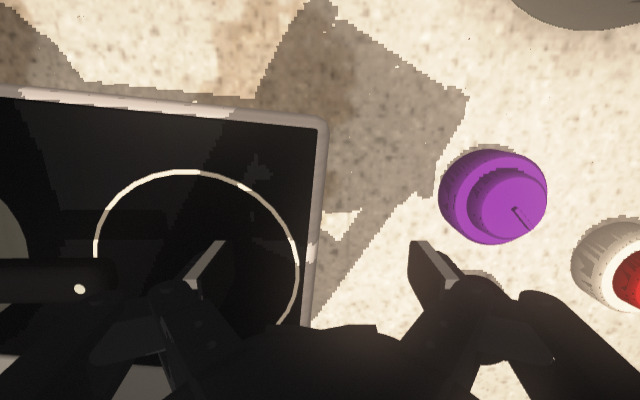

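Run:
```python
from h import *
from scipy.optimize import least_squares
p=snap("wrist")
print("hole",atz(p,(80,289),.101),"handle top edge",atz(p,(60,258),.101), atz(p,(10,258),.101))
im=p["color"].astype(int)
m=(im.min(2)>150);m[:, :92]=0;m[:,302:]=0;m[:168]=0;m[325:]=0;m[:230,296:]=0
v,u=np.nonzero(m);P=np.array([atz(p,(a,b),.05)[:2] for a,b in zip(u,v)])
c=np.array([.552,-.13])
f=lambda x,P:np.hypot(P[:,0]-x[0],P[:,1]-x[1])-x[2]
for _ in range(6):
    k=np.abs(f([*c,.0595],P))<.006
    s=least_squares(f,[*c,.059],args=(P[k],),loss="soft_l1",f_scale=.001);c=s.x[:2]
print("white",s.x,np.abs(s.fun).mean(),k.sum())
g=p["color"][220:340,0:240].astype(float);g=np.clip(g*4,0,255).astype(np.uint8)
cv2.imwrite("pics/w14z.png",cv2.resize(g,None,fx=3,fy=3)[...,::-1])
```

```text
hole [ 0.57183771 -0.10628361  0.101     ] handle top edge [ 0.58557406 -0.10151331  0.101     ] [ 0.5855714  -0.08203903  0.101     ]
white [ 0.5510339  -0.13004136  0.05912965] 0.0005927583812160497 709
```

View pics/w14z.png

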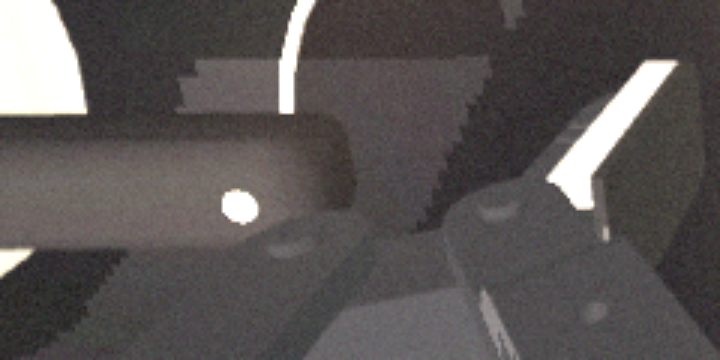

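The hole in the handle is at world (0.572,-0.106), in line with the finger at x=0.572. The white ring fits at (0.551,-0.130), exactly 200 mm from the red ring fit at (0.571,0.069). I push most of the way and check.

```bash
python3 -m handwheel '[{"offset":[0,-0.012,0],"spin":0,"grip":1},{"offset":[0,-0.022,0],"spin":0,"grip":1},{"offset":[0,-0.030,0],"spin":0,"grip":1},{"offset":[0,-0.037,0],"spin":0,"grip":1},{"offset":[0,-0.044,0],"spin":0,"grip":1},{"offset":[0,-0.051,0],"spin":0,"grip":1},{"offset":[0,-0.058,0],"spin":0,"grip":1},{"offset":[0,-0.064,0],"spin":0,"grip":1},{"offset":[0,-0.066,0],"spin":0,"grip":1},{"offset":[0,-0.066,0],"spin":0,"grip":1}]'
python3 - <<'E'
from h import *
o=ctrl.get_obs();print(o["eef_pos"],o["wrist_force"])
p=snap("side");big=cv2.resize(p["color"][160:290,260:400],None,fx=5,fy=4.5,interpolation=cv2.INTER_CUBIC);cv2.imwrite("pics/s15z.png",big[...,::-1])
p=snap("wrist");g=np.clip(p["color"].astype(float)*3,0,255).astype(np.uint8);cv2.imwrite("pics/w15.png",g[...,::-1])
find(p,["pan_handle","lid_knob","heat_ring"],Zs=dict(lid_knob=.1305))
p=snap("scene");big=cv2.resize(p["color"][110:260,230:430],None,fx=4,fy=4,interpolation=cv2.INTER_CUBIC);cv2.imwrite("pics/c15z.png",big[...,::-1])
find(p,["pan_center","lid_knob","heat_ring"],Zs=dict(lid_knob=.1305))
E
```

```text
time_s: 23.18
eef_pos: [0.5718, -0.138, 0.235]
eef_rot: [-0.0, 1.0, 0.0, -0.0]
wrist_force: [-0.0, -0.1, 0.6]
opening: 0.997
[ 0.57179186 -0.13797443  0.23504803] [-0.03889158 -0.08548223  0.63962011]
33 pan_handle 0.82 [135.6 277.1] [ 0.5729 -0.0581  0.094 ]
34 pan_center 0.53 [309.2 213.5] [0.5565 0.0413 0.079 ]
34 lid_knob 0.56 [305.4 200.9] [0.5747 0.042  0.1305]
34 heat_ring 0.79 [301.8 222.3] [0.563  0.0718 0.05  ]
```

View pics/c15z.png

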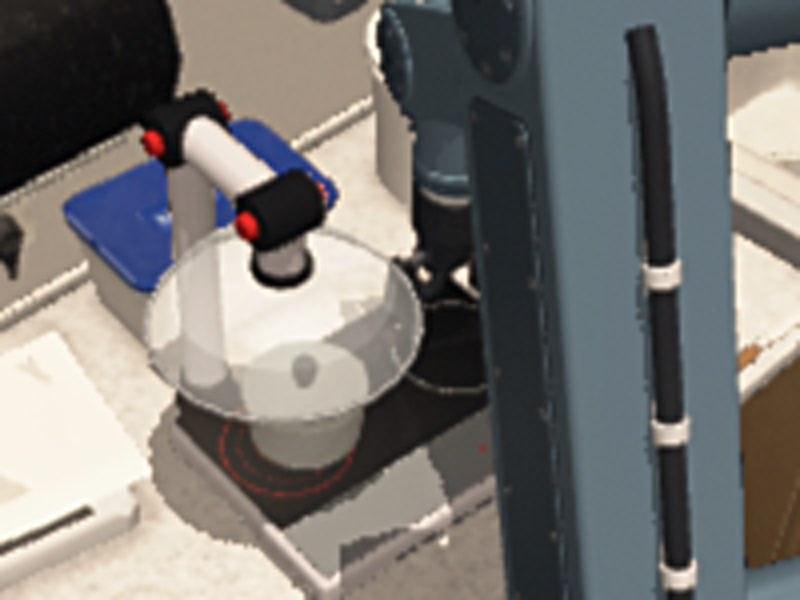

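View pics/w15.png

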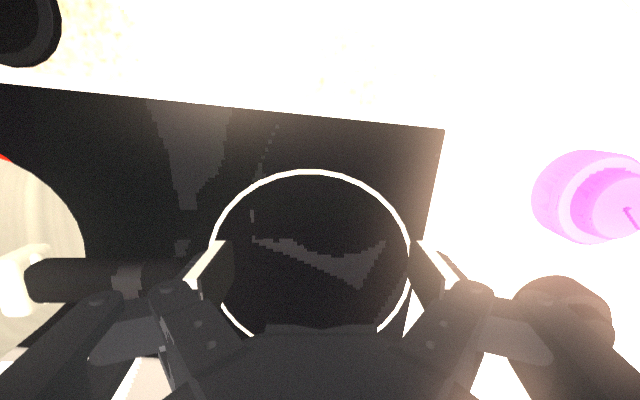

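View pics/s15z.png

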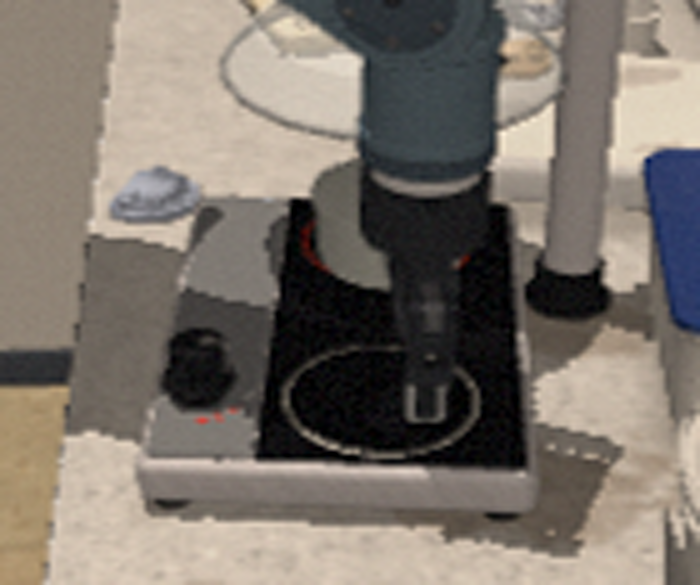

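The pan slid straight, and the handle is still in line. It needs roughly another 25 mm.

```bash
python3 -m handwheel '[{"offset":[0,-0.005,0],"spin":0,"grip":1},{"offset":[0,-0.011,0],"spin":0,"grip":1},{"offset":[0,-0.016,0],"spin":0,"grip":1},{"offset":[0,-0.020,0],"spin":0,"grip":1},{"offset":[0,-0.022,0],"spin":0,"grip":1},{"offset":[0,-0.022,0],"spin":0,"grip":1}]'
python3 - <<'E'
from h import *
o=ctrl.get_obs();print(o["eef_pos"],o["wrist_force"])
p=snap("side");big=cv2.resize(p["color"][160:290,260:400],None,fx=5,fy=4.5,interpolation=cv2.INTER_CUBIC);cv2.imwrite("pics/s16z.png",big[...,::-1])
p=snap("wrist");g=np.clip(p["color"].astype(float)*3,0,255).astype(np.uint8);cv2.imwrite("pics/w16.png",g[...,::-1])
find(p,["pan_handle","lid_knob","heat_ring"],Zs=dict(lid_knob=.1305))
p=snap("scene");big=cv2.resize(p["color"][160:260,260:380],None,fx=6,fy=6,interpolation=cv2.INTER_CUBIC);cv2.imwrite("pics/c16z.png",big[...,::-1])
find(p,["pan_center","lid_knob","heat_ring"],Zs=dict(lid_knob=.1305))
E
```

```text
time_s: 24.38
eef_pos: [0.5718, -0.116, 0.2351]
eef_rot: [-0.0, 1.0, 0.0, -0.0]
wrist_force: [0.4, -1.0, 0.2]
opening: 1.003
[ 0.57178505 -0.11601637  0.2350632 ] [ 0.35050258 -1.04036528  0.18870099]
36 pan_handle 0.6 [132.  276.9] [ 0.573  -0.0346  0.094 ]
37 pan_center 0.46 [302.  213.6] [0.5738 0.0602 0.079 ]
37 lid_knob 0.52 [301.5 204.1] [0.5727 0.0623 0.1305]
37 heat_ring 0.79 [301.9 221.7] [0.5648 0.0697 0.05  ]
```

View pics/c16z.png

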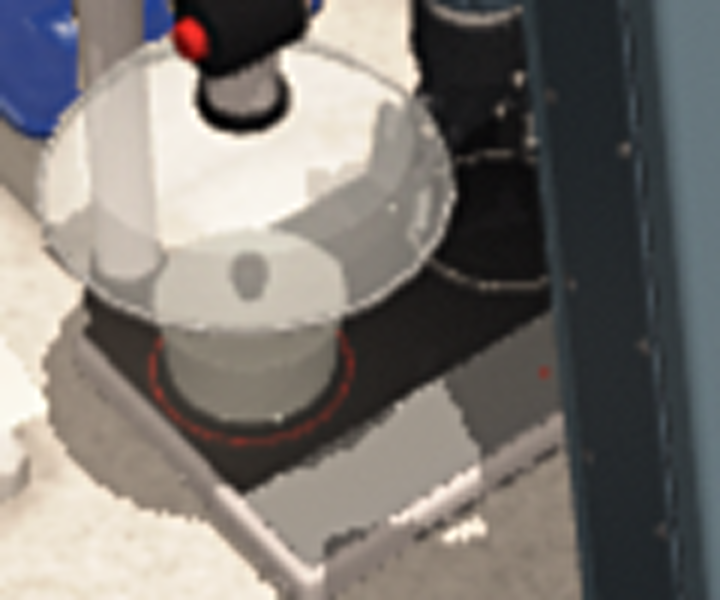

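View pics/s16z.png

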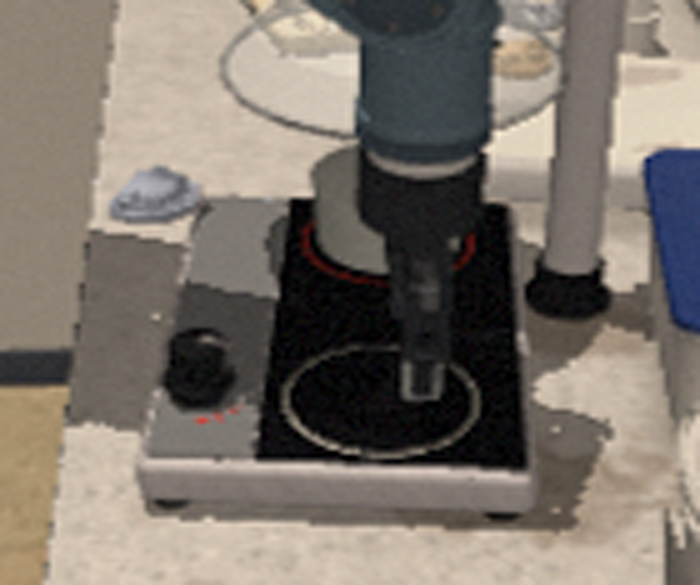

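The scene picture shows the pan's foot inside the red ring with similar margins left and right. I back off, then take a clear look at the pan and approach the safety knob.

```bash
python3 -m handwheel '[{"offset":[0,0.03,0],"spin":0,"grip":1},{"offset":[0,0.09,0],"spin":0,"grip":1},{"offset":[0,0.09,-0.06],"spin":0,"grip":1},{"offset":[-0.05,0.09,-0.12],"spin":0,"grip":1},{"offset":[-0.185,0.04,-0.16],"spin":0,"grip":1},{"offset":[-0.185,0.04,-0.16],"spin":0,"grip":1},{"offset":[-0.185,0.04,-0.16],"spin":0,"grip":1},{"offset":[-0.185,0.04,-0.16],"spin":0,"grip":1}]'
python3 - <<'E'
from h import *
o=ctrl.get_obs();print(o["eef_pos"],o["wrist_force"])
p=snap("side");big=cv2.resize(p["color"][160:290,260:400],None,fx=5,fy=4.5,interpolation=cv2.INTER_CUBIC);cv2.imwrite("pics/s17z.png",big[...,::-1])
find(p,["pan_center","pan_handle","lid_knob","knob_grip"],Zs=dict(lid_knob=.1305))
p=snap("wrist","w17.png")
find(p,["pan_center","pan_handle","lid_knob","knob_grip","timer_dial_grip"],Zs=dict(lid_knob=.1305))
E
```

```text
time_s: 25.82
eef_pos: [0.3855, -0.1557, 0.3962]
eef_rot: [0.001, 1.0, -0.0, 0.001]
wrist_force: [1.4, -1.3, -0.1]
opening: 1.001
[ 0.38552781 -0.15574889  0.39622413] [ 1.4004419  -1.3090656  -0.11152367]
38 pan_center 0.73 [371.4 225.6] [ 0.6723 -0.0549  0.079 ]
38 pan_center 0.55 [337.7 204.4] [0.5738 0.0808 0.079 ]
38 pan_handle 0.94 [341.5 222. ] [ 0.5749 -0.0523  0.094 ]
38 pan_handle 0.53 [335.4 204. ] [0.5637 0.0593 0.094 ]
38 pan_handle 0.3 [299.8 237.8] [ 0.4414 -0.1317  0.094 ]
38 lid_knob 0.88 [337.8 195.7] [0.5707 0.0537 0.1305]
38 knob_grip 0.52 [298.5 237.4] [ 0.4369 -0.1113  0.0805]
39 knob_grip 0.95 [282.2 133.3] [ 0.4377 -0.1185  0.0805]
39 timer_dial_grip 0.6 [475.7  79.3] [ 0.4911 -0.32    0.0315]
```

View pics/w17.png

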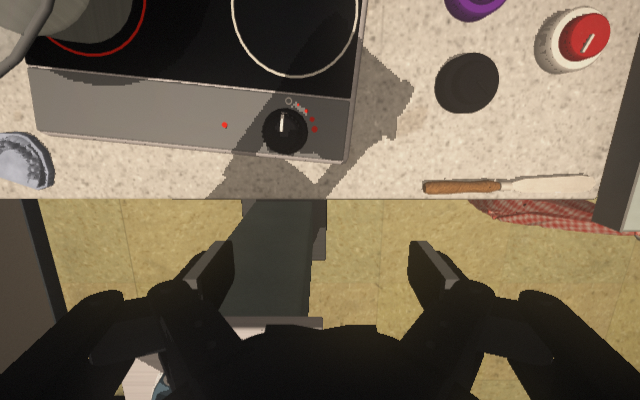

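View pics/s17z.png

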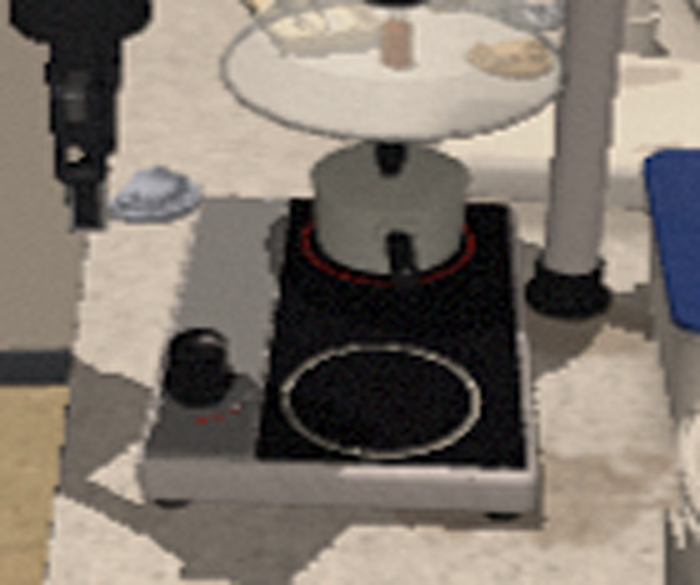

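The foot is clear of the red line all round in the side view. I go down to the knob at (0.4377,-0.1185).

```bash
python3 -m handwheel '[{"offset":[0.03,-0.025,0.04],"spin":0,"grip":0.75},{"offset":[0.052,-0.037,0.08],"spin":0,"grip":0.75},{"offset":[0.052,-0.037,0.11],"spin":0,"grip":0.75},{"offset":[0.052,-0.037,0.11],"spin":0,"grip":0.75}]'
python3 - <<'E'
from h import *
o=ctrl.get_obs();print(o["eef_pos"],o["wrist_force"])
p=snap("wrist","w18.png")
find(p,["knob_grip"])
E
```

```text
time_s: 26.88
eef_pos: [0.4379, -0.1186, 0.2828]
eef_rot: [-0.002, 1.0, 0.0, -0.003]
wrist_force: [-0.6, 1.2, 0.8]
opening: 0.747
[ 0.437921   -0.11862089  0.28277869] [-0.63960125  1.22992864  0.76352663]
40 knob_grip 0.84 [325.9 223.7] [ 0.4387 -0.1199  0.0805]
```

View pics/w18.png

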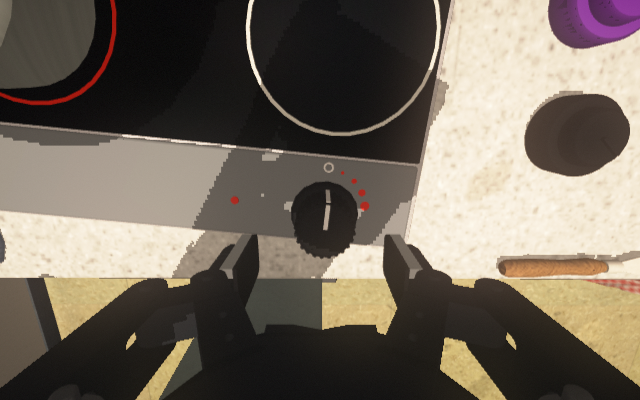

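```bash
python3 -m handwheel '[{"offset":[0.0005,0.001,0.02],"spin":0,"grip":0.75},{"offset":[0.0005,0.001,0.043],"spin":0,"grip":0.75},{"offset":[0.0005,0.001,0.043],"spin":0,"grip":0.75},{"offset":[0.0005,0.001,0.043],"spin":0,"grip":0.3},{"offset":[0.0005,0.001,0.043],"spin":0,"grip":0.2},{"offset":[0.0005,0.001,0.043],"spin":0,"grip":0.2},{"offset":[0.0005,0.001,0.043],"spin":0,"grip":0.2}]'
python3 - <<'E'
from h import *
o=ctrl.get_obs();print(o["eef_pos"],o["wrist_force"],o["torque"])
p=snap("wrist","w19.png")
E
```

```text
time_s: 27.85
eef_pos: [0.4399, -0.1205, 0.243]
eef_rot: [0.0, 1.0, 0.0, 0.001]
wrist_force: [2.2, 2.6, 5.5]
opening: 0.399
[ 0.43991714 -0.12050314  0.24298473] [2.18624087 2.6354539  5.49401386] [ 0.36294575 -0.40766976 -0.0109766 ]
```

View pics/w19.png

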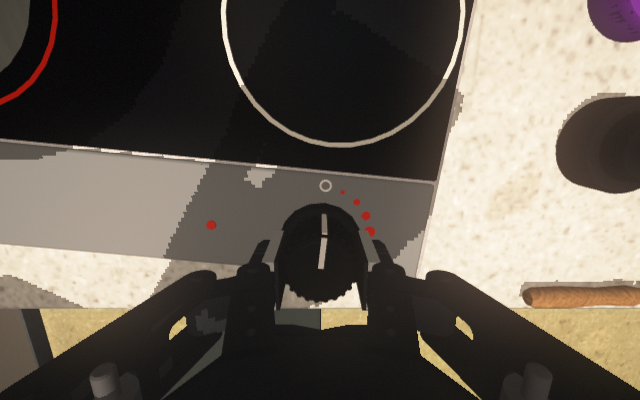

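The knob is held (opening 0.40). I press down now.

```bash
python3 -m handwheel '[{"offset":[0,0,0.004],"spin":0,"grip":0.2},{"offset":[0,0,0.008],"spin":0,"grip":0.2},{"offset":[0,0,0.010],"spin":0,"grip":0.2},{"offset":[0,0,0.010],"spin":0,"grip":0.2}]'
```

```text
time_s: 28.4
eef_pos: [0.4407, -0.1207, 0.2367]
eef_rot: [0.0, 1.0, 0.0, 0.001]
wrist_force: [-13.6, 11.9, 52.7]
opening: 0.399
```

```bash
python3 -m handwheel '[{"offset":[0,0,-0.0025],"spin":0,"grip":0.2},{"offset":[0,0,-0.0025],"spin":0,"grip":0.2}]'
```

```text
time_s: 28.65
eef_pos: [0.4402, -0.1206, 0.2371]
eef_rot: [0.0, 1.0, 0.0, 0.001]
wrist_force: [-4.3, 6.7, 26.5]
opening: 0.402
```

```bash
python3 -m handwheel '[{"offset":[0,0,-0.0005],"spin":9,"grip":0.2},{"offset":[0,0,-0.0005],"spin":18,"grip":0.2},{"offset":[0,0,-0.0005],"spin":27,"grip":0.2},{"offset":[0,0,-0.0005],"spin":36,"grip":0.2},{"offset":[0,0,-0.0005],"spin":45,"grip":0.2},{"offset":[0,0,-0.0005],"spin":54,"grip":0.2},{"offset":[0,0,-0.0005],"spin":63,"grip":0.2},{"offset":[0,0,-0.0005],"spin":72,"grip":0.2},{"offset":[0,0,-0.0005],"spin":79,"grip":0.2},{"offset":[0,0,-0.0005],"spin":82,"grip":0.2},{"offset":[0,0,-0.0005],"spin":82,"grip":0.2}]'
python3 - <<'E'
from h import *
o=ctrl.get_obs();print(o["eef_pos"],o["wrist_force"],o["torque"])
x=Rq(o["eef_rot"]).as_matrix()[:,0];print(np.degrees(np.arctan2(x[1],x[0])))
p=snap("wrist","w20.png")
E
```

```text
time_s: 30.02
eef_pos: [0.4391, -0.1217, 0.2371]
eef_rot: [0.002, 0.756, -0.655, 0.0]
wrist_force: [-11.5, -2.2, 26.9]
opening: 0.402
[ 0.43911502 -0.12165306  0.23707684] [-11.49678454  -2.18345976  26.92140126] [-0.3833668   2.47337861  0.65329925]
-81.84916743067083
```

View pics/w20.png

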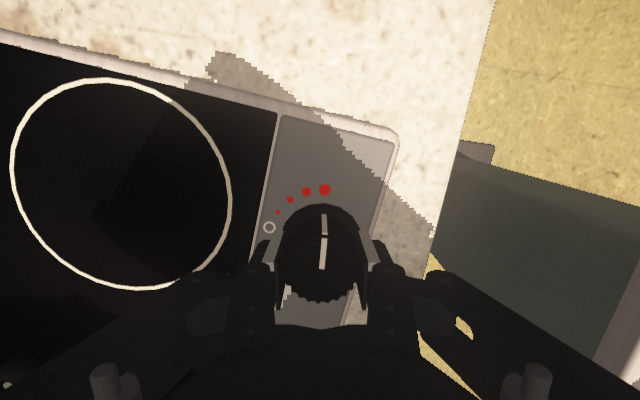

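The white line points at the largest red dot (325,190), and the twist moment has risen to 0.65 N m, so it is at the stop. I let it rise and release.

```bash
python3 -m handwheel '[{"offset":[0,0,-0.003],"spin":0,"grip":0.2},{"offset":[0,0,-0.006],"spin":0,"grip":0.2},{"offset":[0,0,-0.008],"spin":0,"grip":0.2},{"offset":[0,0,-0.008],"spin":0,"grip":0.2}]'; python3 -m handwheel '[{"offset":[0,0,0],"spin":0,"grip":0.75},{"offset":[0,0,0],"spin":0,"grip":0.75},{"offset":[0,0,0],"spin":0,"grip":0.75},{"offset":[0,0,-0.03],"spin":0,"grip":0.75},{"offset":[0,0,-0.08],"spin":0,"grip":0.75},{"offset":[0,0,-0.12],"spin":-60,"grip":0.8},{"offset":[0,0,-0.12],"spin":-82,"grip":0.8},{"offset":[0,0,-0.12],"spin":-82,"grip":0.8},{"offset":[0,0,-0.12],"spin":-82,"grip":0.8},{"offset":[0,0,-0.12],"spin":-82,"grip":0.8},{"offset":[0,0,-0.12],"spin":-82,"grip":0.8},{"offset":[0,0,-0.12],"spin":-82,"grip":0.8},{"offset":[0,0,-0.12],"spin":-82,"grip":0.8},{"offset":[0,0,-0.12],"spin":-82,"grip":0.8}]'
python3 - <<'E'
from h import *
o=ctrl.get_obs();print(o["eef_pos"],o["q"])
p=snap("wrist","w21.png");find(p,["timer_dial_grip","knob_grip","pan_center","pan_handle"])
p=snap("side");big=cv2.resize(p["color"][185:355,250:400],None,fx=5,fy=3.5,interpolation=cv2.INTER_CUBIC);cv2.imwrite("pics/s21z.png",big[...,::-1])
find(p,["knob_grip","timer_dial_grip"])
E
```

```text
time_s: 30.58
eef_pos: [0.4388, -0.1215, 0.2433]
eef_rot: [0.002, 0.756, -0.655, 0.0]
wrist_force: [-3.3, -6.3, 3.5]
opening: 0.402
time_s: 32.33
eef_pos: [0.4392, -0.1203, 0.3629]
eef_rot: [-0.0, 1.0, -0.0, -0.0]
wrist_force: [-0.3, -1.2, 0.8]
opening: 0.797
[ 0.43923066 -0.1202772   0.36292094] [-5.28938261e-01 -4.95959707e-02  1.93960398e+00  1.97840536e-05
  1.25194739e+00  1.04264243e+00]
43 timer_dial_grip 0.78 [516.8 133.3] [ 0.4884 -0.3166  0.0315]
43 timer_dial_grip 0.67 [639.   84.6] [ 0.5344 -0.4264  0.0315]
43 timer_dial_grip 0.66 [538.3  26.6] [ 0.5847 -0.3193  0.0315]
43 knob_grip 0.7 [322.7 194.9] [ 0.4376 -0.1206  0.0805]
43 pan_handle 0.81 [203.8  21.7] [ 0.5719 -0.034   0.094 ]
44 knob_grip 0.58 [299.5 238.6] [ 0.4401 -0.1175  0.0805]
44 timer_dial_grip 0.83 [354.3 299. ] [ 0.5864 -0.3256  0.0315]
44 timer_dial_grip 0.78 [336.4 331.3] [ 0.5305 -0.4289  0.0315]
44 timer_dial_grip 0.76 [316.7 298.3] [ 0.4862 -0.3191  0.0315]
```

View pics/w21.png

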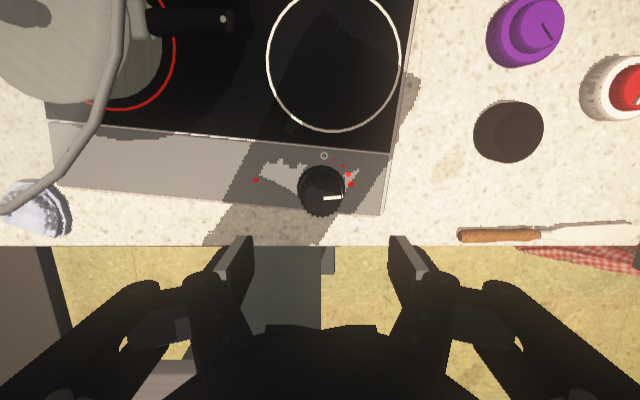

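View pics/s21z.png

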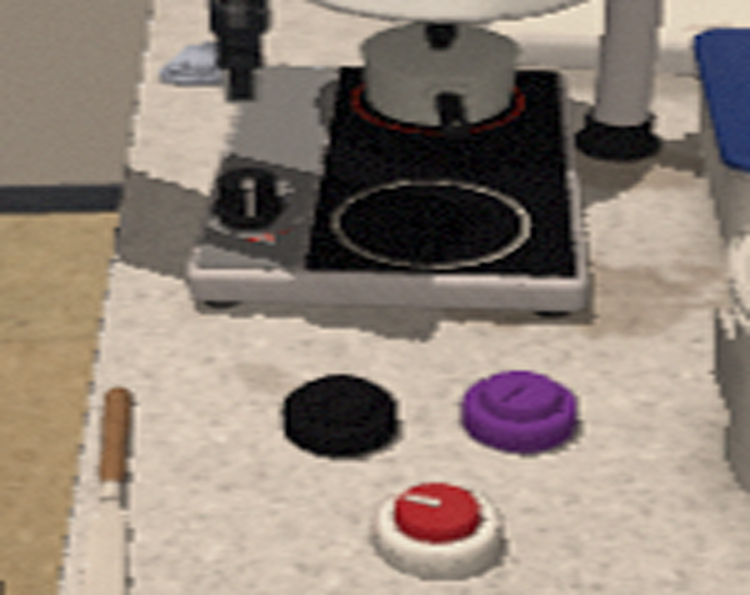

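The knob's white line now points right (on), and the pan's handle point at y=-0.034 puts the pan centre at y of about 0.070. Next is the red timer at (0.534,-0.426).

```bash
python3 -m handwheel '[{"offset":[0.095,0.306,0.0],"spin":0,"grip":0.8},{"offset":[0.095,0.306,0.0],"spin":0,"grip":0.8},{"offset":[0.095,0.306,0.02],"spin":0,"grip":0.8},{"offset":[0.095,0.306,0.06],"spin":0,"grip":0.8},{"offset":[0.095,0.306,0.10],"spin":0,"grip":0.8},{"offset":[0.095,0.306,0.10],"spin":0,"grip":0.8},{"offset":[0.095,0.306,0.10],"spin":0,"grip":0.8},{"offset":[0.095,0.306,0.10],"spin":0,"grip":0.8}]'
python3 - <<'E'
from h import *
o=ctrl.get_obs();print(o["eef_pos"],o["q"])
p=snap("wrist","w22.png");find(p,["timer_dial_grip"])
im=p["color"].astype(int);m=((im[...,0]>110)&(im[...,1]<70)&(im[...,2]<70)).astype(np.uint8)
n,l,s,c=cv2.connectedComponentsWithStats(m);i=1+np.argmax(s[1:,4]);print(s[i],c[i])
x,y,w,h,_=s[i];print(atz(p,(x+w/2,y+h/2),.038),atz(p,(x,y+h/2),.038),atz(p,(x+w,y+h/2),.038))
E
```

```text
time_s: 33.72
eef_pos: [0.5344, -0.426, 0.2634]
eef_rot: [-0.0, 1.0, 0.0, 0.0]
wrist_force: [-0.5, -0.7, 0.5]
opening: 0.8
[ 0.53443204 -0.42601419  0.26341659] [-8.46265130e-01  5.55707674e-01  1.40974087e+00  2.42541506e-04
  1.17634980e+00  7.24346490e-01]
45 timer_dial_grip 0.8 [182.3 269.1] [ 0.4877 -0.3182  0.0315]
45 timer_dial_grip 0.79 [322.6 211.3] [ 0.5345 -0.4259  0.0315]
45 timer_dial_grip 0.66 [163.1 140.5] [ 0.5851 -0.3175  0.0315]
[ 295  192   56   50 2058] [322.94557823 216.03790087]
[ 0.53241826 -0.42617549  0.038     ] [ 0.53241384 -0.40641934  0.038     ] [ 0.53242268 -0.44592837  0.038     ]
```

View pics/w22.png

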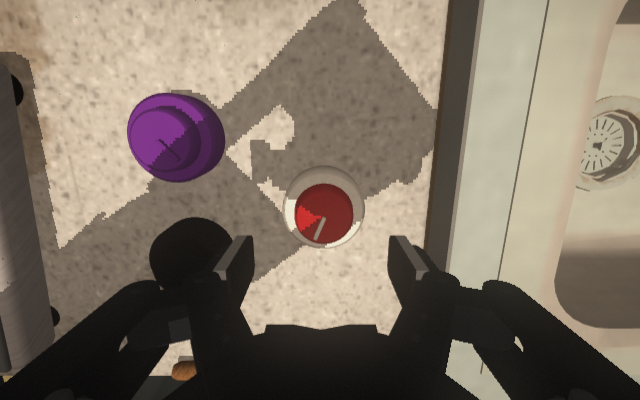

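The dial is centred under the gripper, its centre at (323,216). I descend and grip.

```bash
python3 -m handwheel '[{"offset":[-0.0005,0,0.03],"spin":0,"grip":0.8},{"offset":[-0.0005,0,0.06],"spin":0,"grip":0.8},{"offset":[-0.0005,0,0.066],"spin":0,"grip":0.8},{"offset":[-0.0005,0,0.066],"spin":0,"grip":0.8},{"offset":[-0.0005,0,0.066],"spin":0,"grip":0.45},{"offset":[-0.0005,0,0.066],"spin":0,"grip":0.35},{"offset":[-0.0005,0,0.066],"spin":0,"grip":0.35},{"offset":[-0.0005,0,0.066],"spin":0,"grip":0.35}]'
python3 - <<'E'
from h import *
o=ctrl.get_obs();print(o["eef_pos"],o["wrist_force"])
p=snap("wrist","w23.png")
E
```

```text
time_s: 34.83
eef_pos: [0.5344, -0.4274, 0.1998]
eef_rot: [0.002, 1.0, 0.0, 0.001]
wrist_force: [-1.2, 0.1, 5.7]
opening: 0.486
[ 0.53442971 -0.4274237   0.19976333] [-1.20796058  0.14610819  5.70604945]
```

View pics/w23.png

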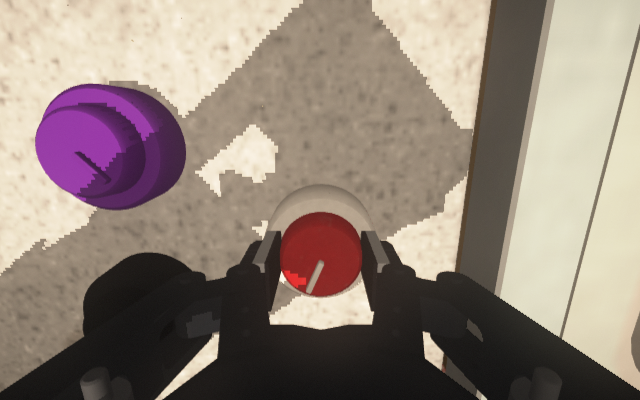

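Dial held (opening 0.486, about its 44 mm width less pad compliance). I turn it 89° clockwise.

```bash
python3 -m handwheel '[{"offset":[0,0,0],"spin":9,"grip":0.35},{"offset":[0,0,0],"spin":18,"grip":0.35},{"offset":[0,0,0],"spin":27,"grip":0.35},{"offset":[0,0,0],"spin":36,"grip":0.35},{"offset":[0,0,0],"spin":45,"grip":0.35},{"offset":[0,0,0],"spin":54,"grip":0.35},{"offset":[0,0,0],"spin":63,"grip":0.35},{"offset":[0,0,0],"spin":72,"grip":0.35},{"offset":[0,0,0],"spin":81,"grip":0.35},{"offset":[0,0,0],"spin":87,"grip":0.35},{"offset":[0,0,0],"spin":89,"grip":0.35},{"offset":[0,0,0],"spin":89,"grip":0.35}]'
python3 - <<'E'
from h import *
o=ctrl.get_obs();print(o["eef_pos"],o["wrist_force"],o["torque"])
p=snap("wrist","w24.png")
E
```

```text
time_s: 36.38
eef_pos: [0.5323, -0.4298, 0.1998]
eef_rot: [0.003, 0.713, -0.701, 0.002]
wrist_force: [-11.2, -9.3, 5.6]
opening: 0.484
[ 0.53227381 -0.42978834  0.19976615] [-11.22566243  -9.2910488    5.58113316] [-1.45098272  2.07893943 -0.01057718]
```

View pics/w24.png

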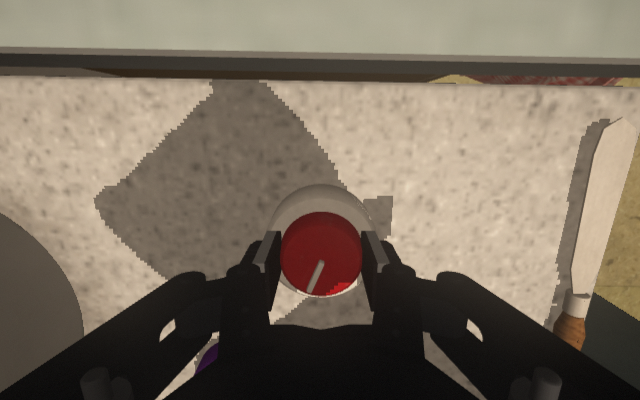

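The white mark stayed fixed between the pads, so the dial turned with them. I release, retreat and do the final checks.

```bash
python3 -m handwheel '[{"offset":[0,0,0],"spin":0,"grip":0.8},{"offset":[0,0,0],"spin":0,"grip":0.8},{"offset":[0,0,0],"spin":0,"grip":0.8},{"offset":[0,0,-0.05],"spin":0,"grip":0.8},{"offset":[0,0,-0.11],"spin":0,"grip":0.8},{"offset":[0,0,-0.17],"spin":0,"grip":1},{"offset":[0.02,0.12,-0.23],"spin":-60,"grip":1},{"offset":[0.02,0.12,-0.23],"spin":-89,"grip":1},{"offset":[0.02,0.12,-0.23],"spin":-89,"grip":1},{"offset":[0.02,0.12,-0.23],"spin":-89,"grip":1},{"offset":[0.02,0.12,-0.23],"spin":-89,"grip":1},{"offset":[0.02,0.12,-0.23],"spin":-89,"grip":1},{"offset":[0.02,0.12,-0.23],"spin":-89,"grip":1},{"offset":[0.02,0.12,-0.23],"spin":-89,"grip":1},{"offset":[0.02,0.12,-0.23],"spin":-89,"grip":1}]'
python3 - <<'E'
from h import *
o=ctrl.get_obs();print(o["eef_pos"],o["wrist_force"],o["time_s"])
p=snap("wrist","w25.png");find(p,["timer_dial_grip","pan_handle","knob_grip","plaster_spatula"])
p=snap("side","s25.png");big=cv2.resize(p["color"][170:355,250:400],None,fx=5,fy=3.2,interpolation=cv2.INTER_CUBIC);cv2.imwrite("pics/s25z.png",big[...,::-1])
find(p,["pan_center","pan_handle","lid_knob","blue_model","plaster_spatula"],Zs=dict(lid_knob=.1305))
p=snap("scene","c25.png");find(p,["pan_center","lid_knob","blue_model","dropper"],Zs=dict(lid_knob=.1305))
E
```

```text
time_s: 38.3
eef_pos: [0.4145, -0.4481, 0.4271]
eef_rot: [-0.0, 1.0, 0.002, 0.0]
wrist_force: [0.4, 0.5, -0.8]
opening: 1.003
[ 0.41452477 -0.44812518  0.42706322] [ 0.40218641  0.51505364 -0.80829738] 38.3
48 timer_dial_grip 0.9 [306.1  66.2] [ 0.5361 -0.4293  0.0315]
48 timer_dial_grip 0.8 [204.6  21.2] [ 0.582  -0.3167  0.0315]
48 timer_dial_grip 0.73 [214.8 108.2] [ 0.4892 -0.3194  0.0315]
48 knob_grip 0.72 [ 17.7 155.4] [ 0.4384 -0.1187  0.0805]
48 plaster_spatula 0.56 [283.8 198. ] [ 0.3685 -0.3947  0.    ]
49 pan_center 0.57 [337.  207.6] [0.5696 0.0595 0.079 ]
49 pan_center 0.39 [272.5 327.4] [ 0.3808 -0.4517  0.079 ]
49 pan_handle 0.58 [340.1 221.8] [ 0.5705 -0.051   0.094 ]
49 lid_knob 0.94 [340.8 196.9] [0.5803 0.0451 0.1305]
49 plaster_spatula 0.63 [272.9 328. ] [ 0.3722 -0.3859  0.    ]
50 pan_center 0.61 [301.1 217.7] [0.5616 0.0757 0.079 ]
50 pan_center 0.32 [301.3 284. ] [0.3609 0.2583 0.079 ]
50 lid_knob 0.65 [297.1 201.7] [0.5918 0.0656 0.1305]
50 blue_model 0.7 [302.1 277.2] [0.4164 0.206  0.    ]
50 dropper 0.49 [199.6 289.7] [ 0.6109  0.4786 -0.    ]
```

View pics/w25.png

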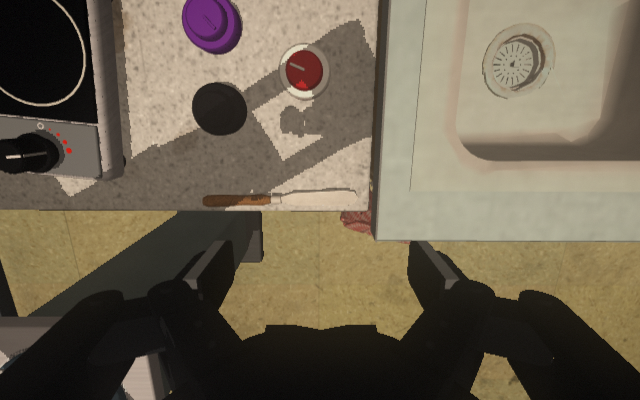

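View pics/s25z.png

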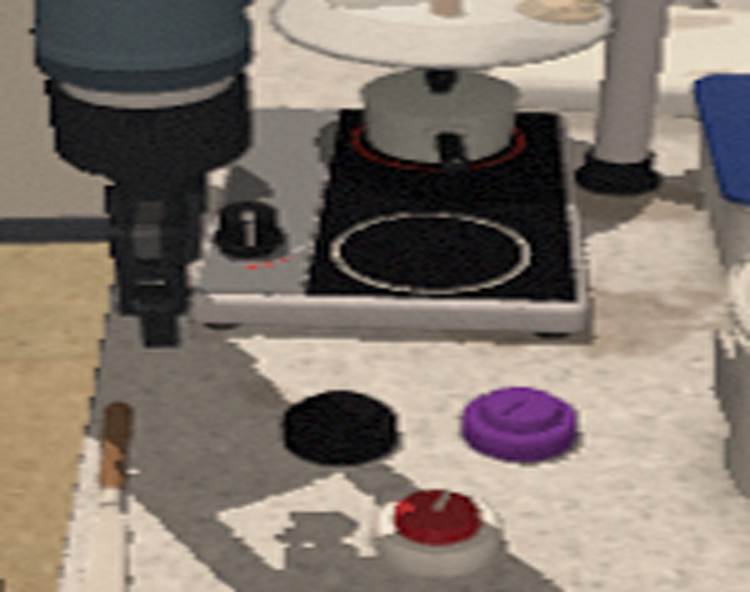

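View pics/c25.png

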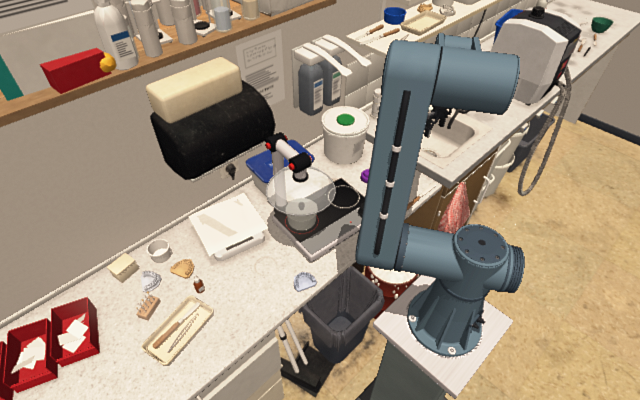

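```bash
python3 -c "
from bench import ctrl
print(ctrl.hand_in())"
```

```text
the job is handed in; nothing more can be done
None
```

The job is done and handed in at about 38 s of the 72 s allowed; the hand-in reported no verdict.

- **Lid:** it sits level on the pan, and stayed so through the slide and in the last pictures.
- **Pan:** it stands inside the red ring. The handle measurement puts its centre about 1 mm from the ring's centre. The network's pan and lid readings from the scene and side cameras scattered by up to about 10 mm, and more for the lid's knob. The enlarged pictures show the foot clear of the red line.
- **How the pan was moved:** the interface cannot tilt the gripper. I slid the pan by the end of its handle with the gripper upright and the camera side away from the hood. For the last 60 mm or so I pushed the handle end with the back of an open finger, clear of the hood.
- **Levelness:** the pan showed no tilt in the pictures. Just before the slide the gripper pulled the handle up with about 2.4 N for one reading, which I corrected at once.
- **Safety knob:** I pressed it to the bottom and turned it clockwise to its stop. The white line now points right, at the largest red dot. The tool rose 6 mm with it before I released. I have no direct reading that it is fully up.
- **Forces:** the upward force on the wrist peaked near 53 N during the press, under the 120 N limit, and I eased it before turning.
- **Timer:** I turned the red dial 89° clockwise, and its mark moved about a quarter turn.
- **Bystanders:** the stone model, spatula and dropper bottle show no visible movement. I saw no contact with the hood.

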